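# Shut the balcony tool chest and lock its slotted latch with the spatula

## Robot

A 7-joint arm with a two-finger parallel gripper is mounted at the origin on the work surface. World frame = base frame: x ahead of the robot, y to its left, z up, the work surface at z = 0. Lengths are in m, angles in rad, forces in N, time in s.
With the tool pointing down it reaches from about 0.4 to 0.85 m from the base axis. Payload 4.5 kg.
Tool frame: the origin (TCP) lies midway between the tips of the shut fingers; the grasp point (between the pads) lies 19 mm behind it (r.hold_point_z is the distance from the TCP to the grasp point, in m); z points along the fingers, y is the direction in which the jaws open and shut (so a half turn about z gives the same grasp; the last joint's range is limited). The gripper opens to 88 mm and grips with 3 to 60 N. Pads are 18 mm wide; open, the fingers measure 123 mm over their backs; the gripper's body (75 mm by 187 mm) begins 45 mm behind the grasp point.
Start: joints at [1.371, 0.689, -0.195, 1.565, 0.157, 0.902, -0.215], TCP at [0.145, -0.608, 0.239] pointing down, gripper open.
Joint ranges: [-3.01, 3.01], [-0.46, 2.08], [-1.47, 1.51], [0.13, 2.56], [-1, 4.14], [0.04, 2.09], [-2.66, 2.66]. Speed limits (rad/s): [2.57, 2.57, 3.14, 3.14, 3.14, 3.14, 3.14].

## Interface

Orientations are given as a unit quaternion [x, y, z, w].
In Python, from plant import r gives the robot as it stands. The module is installed in compiled form; this text tells all that it offers.
- The arm moves only by the tool move_arm, never from a script. Its arguments are lists of equal length, an entry for each row: "turn": the turn, a rotation vector about the tool's x, y, z in units of 2 pi rad (1.0 is 2 pi rad), a list of three; "dp": the shift along the tool's x, y, z in units of 2.5 cm (1.0 is 2.5 cm), a list of three; "jaw": the closure, from -1 (fully open) to 1 (shut), so that 0 is half open. In form: {"turn": [[wx, wy, wz], ...], "dp": [[x, y, z], ...], "jaw": [jaw, ...]}. A call has 1 to 10 rows; each row shifts and turns the commanded pose from where the row before left it, along the tool's axes as they then stand; what a row does not reach is not made up. A row lasts 1/12 s, in which the tool goes at most 41.7 mm and 7.16 degrees, less where a joint would pass 70% of its speed; a pose out of reach is approached as far as the arm can. A call with a number of a shift or a turn outside -1 to 1 is refused whole. A call with a gripper value outside its range is refused whole. The fingers move at their own pace and stop on an object; "newtons" is the grip in N (left out, the last holds). Time passes only in rows, so rows that do not move let the fingers close. It gives the time, the measured TCP pose, the force and the opening at its end, in the units of the state.
- r.get_state(): the state, without advancing time (a new reading comes with each control period).
- r.snapshot(name): name is "scene" or "top" or "wrist"; returns a dict with "frame" (480x640x3 uint8, blue, green, red), "mtx" (3x3 intrinsics, pixels), "origin" and "orientation" of the camera in the world; the wrist camera has in their place "tool_from_camera" (4x4, takes a point from camera to tool coordinates, whose origin is the TCP and whose axes are the flange's). Camera axes: x right, y up, looking along -z (the intrinsics and any distortion apply to the point x, -y, -z); pixel columns grow to the right and rows downward; lengths in m; the calibration is good to about 2 mm. A picture is of the moment at which its call begins: read the wrist's pose just before it. There is no depth.
- r.finish_job(): hands the job in, once; it reports no verdict.
The state is a dict: "clock": time; "q": joint angles; "qd": joint speeds; "joint_torque": joint torques, N m; "tool_pos": TCP position; "eef_rot": TCP orientation; "contact_force": force on the tool from outside, world axes, zero at the start; "moment": the same for the moment, N m; "opening": opening from 0.0 (shut) to 1.0 (fully open).
Only numpy, scipy, OpenCV 4.12 (cv2) and the standard library are available. Lean on these libraries where they do the work, as an engineer would, in place of code of your own. Each camera call takes 0.05 s, during which the arm holds its last target.

## Task

Tip the tool chest's open lid shut, then take the stainless spatula out of its wooden rest, put its blade in the slot of the round metal latch on the lid and turn the latch clockwise a quarter turn until it stops, with the slot in line with the two raised metal ridges. Stand the spatula back upright in the slot of its rest, blade fully down, let go, and leave the other things on the bench where they are.

Things in the scene. Friction and masses are not known exactly. Their poses are not given: they have to be found in the camera images.
- chest: Grey plastic tool chest fixed to the bench, 140 (its x, depth) x 180 (its y, width) x 72 mm high without the lid. Origin: centre of its underside, z up; its x points to the hinge side (away from the robot).
- lid (a joint): Lid hinge angle, rad: 0 shut and flat, 1.6 to 1.8 at the start (open, leaning back a little past upright), stop at 1.9. The lid is a grey plate 144 x 184 x 12 mm hinged on the chest's far (+x) rim; its free edge is towards the robot when shut. The hinge is stiff (0.2 N m): the lid stays where it is left and must be pushed all the way down, with 2 to 3 N near its free edge.
- lid_hinge (a point): Middle of the hinge line (70 mm along chest x, 72 mm above the bench). Turns with the lid: y along the hinge (as chest y), -x along the lid's underside to the free edge, z the normal out of the lid's outer face, which is 12 mm from this point. The lid ends 142 mm from the hinge and spans 92 mm either way along y.
- lid_edge (a point): Middle of the lid's free edge, on the outer face. Same axes as lid_hinge.
- latch (a joint): Angle of the latch, rad: 0 open (slot along chest x, front to back), grows clockwise seen from above with the lid shut; 0 to 0.2 at the start, rigid stop at 1.571 = locked (slot along chest y, in line with two raised metal ridges 30 mm long on the lid either side of the latch). Turns with 0.06 N m friction and stays where it is left.
- latch_slot (a point): Centre of the slot's floor; x along the slot, z along the latch's axis out of the lid. The latch is a round steel head 62 mm across, 13 mm proud of the lid's outer face, 85 mm from the hinge line, midway across the lid. Lid shut: top 97 mm, slot floor 87 mm above the bench. The slot, 8 mm wide and 10 mm deep, runs right across the head.
- spatula: Short all-steel spatula 165 mm long, 0.12 kg, standing upright blade-down in the rest at the start. Origin: middle of the blade's lower edge; z along the tool to the handle's end. Blade 44 mm wide (x) x 3 mm thick (y) x 78 mm; the handle above is a flat bar 22 mm (x) x 14 mm (y) from z = 87 to 165 mm. The two ways round are alike.
- spatula_tip (a point): Middle of the blade's lower edge (the body's origin). Same axes.
- spatula_grip (a point): Middle of the handle, 126 mm above the lower edge. Same axes.
- rest: Wooden block fixed to the bench, 90 (x) x 60 (y) x 50 mm high, with a slot in its top 49 mm long (its x) x 7 mm wide (its y) x 40 mm deep. Origin: centre of its underside.
- rest_slot (a point): Centre of the floor of the rest's slot, 10 mm above the bench; x along the slot, z up. The spatula's lower edge stands here.
- pot: Bystander: loose unglazed brown pot, 104 mm across, 95 mm high.
- drip_tray: Bystander: loose blue drip tray, 170 x 110 x 22 mm.
- chopsticks: Bystander: pair of wooden chopsticks side by side, 220 x 19 x 7 mm, long side along its x.
- jar: Bystander: loose jar with lid, 60 mm across, 85 mm high, between the chest and the rest.
- mug: Bystander: loose white mug, 80 mm across, 90 mm high.
- soil_brush: Bystander: loose hand brush lying on the bench.
There are look-alikes about, which are no part of the job. Leave any orange look-alike of the spatula alone. Of the things that look like the chest, the larger one is meant.

How it is judged:
By the outcome, as a careful person would: the job done as asked, in the order asked, and still so for the second after the job is handed in, with the robot touching nothing.
It also fails if it takes over 72 s, if anything falls off the work surface, if the arm or the gripper's body presses on something with over 40 N, if the wrist force passes 120 N, or if a joint passes its speed limit or range.

## Working session

There is one attempt and no reset: what is moved stays moved. The work goes in short steps, Python scripts to look and compute and a tool call to move; the robot and the scene stay as the last step left them, time stands still between calls to the robot, and variables do not carry over. Pictures are saved under pics/ and viewed, and the job is handed in when it is done.

Besides the shell and the picture viewer there is one more tool, called as a command line: name --argument value ..., lists and objects as JSON in quotes. move_arm: Moves the arm, as the interface text tells. Shifts and turns lie within -1 to 1; 1 stands for 2.5 cm of shift or 2 pi rad of turn. Its arguments: {"type":"object","properties":{"turn":{"type":"array","items":{"type":"array","items":{"type":"number","minimum":-1,"maximum":1}}},"dp":{"type":"array","items":{"type":"array","items":{"type":"number","minimum":-1,"maximum":1}}},"jaw":{"type":"array","items":{"type":"number"}},"newtons":{"type":"number"}},"required":["turn","dp","jaw"]}

```bash
mkdir -p pics; ls
python3 - <<'E'
from plant import r
import cv2,numpy as np
s=r.get_state(); print({k:np.round(v,3) for k,v in s.items()}, r.hold_point_z)
for n in ["scene","top","wrist"]:
    d=r.snapshot(n); cv2.imwrite(f"pics/{n}0.png",d["frame"])
    print(n,{k:np.round(v,4).tolist() for k,v in d.items() if k!="frame"})
E
```

```text
pics
{'clock': np.float64(0.0), 'q': array([ 1.371,  0.69 , -0.195,  1.566,  0.157,  0.902, -0.215]), 'qd': array([ 0.002,  0.001,  0.   , -0.001,  0.   ,  0.   ,  0.001]), 'joint_torque': array([ 0.0000e+00, -5.2756e+01, -1.2670e+00, -1.5343e+01, -5.3000e-02,
        6.0000e-03,  0.0000e+00]), 'tool_pos': array([ 0.145, -0.607,  0.238]), 'eef_rot': array([ 0.993,  0.117, -0.   , -0.001]), 'contact_force': array([-0.355, -0.149, -0.323]), 'moment': array([-0.051,  0.025,  0.038]), 'opening': np.float64(0.999)} 0.0187
scene {'mtx': [[499.4407, 0.0, 317.1399], [0.0, 499.4407, 238.6946], [0.0, 0.0, 1.0]], 'origin': [1.1124, -0.4964, 0.8143], 'orientation': [0.3592, 0.163, 0.404, 0.8253]}
top {'mtx': [[518.6016, 0.0, 320.1518], [0.0, 518.6016, 245.9425], [0.0, 0.0, 1.0]], 'origin': [0.4432, -0.0081, 1.34], 'orientation': [-0.0366, 0.0272, 0.7169, -0.6957]}
wrist {'mtx': [[335.1171, 0.0, 322.8317], [0.0, 335.1171, 239.1399], [0.0, 0.0, 1.0]], 'tool_from_camera': [[0.0006, 0.9621, 0.2726, 0.071], [1.0, -0.0005, -0.0004, -0.0004], [-0.0003, 0.2726, -0.9621, -0.146], [0.0, 0.0, 0.0, 1.0]]}
```

View pics/scene0.png

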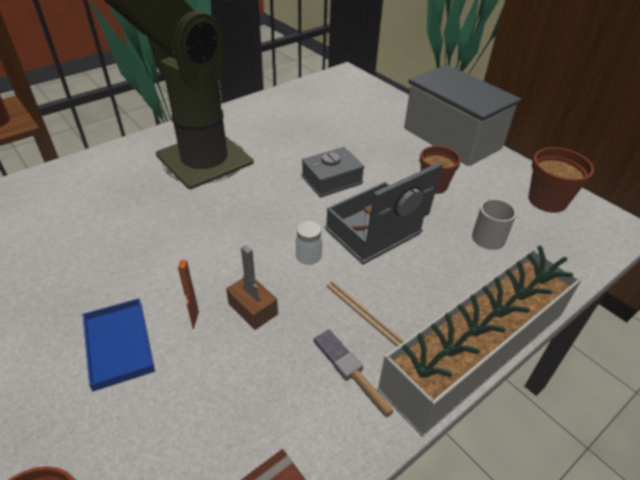

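View pics/top0.png

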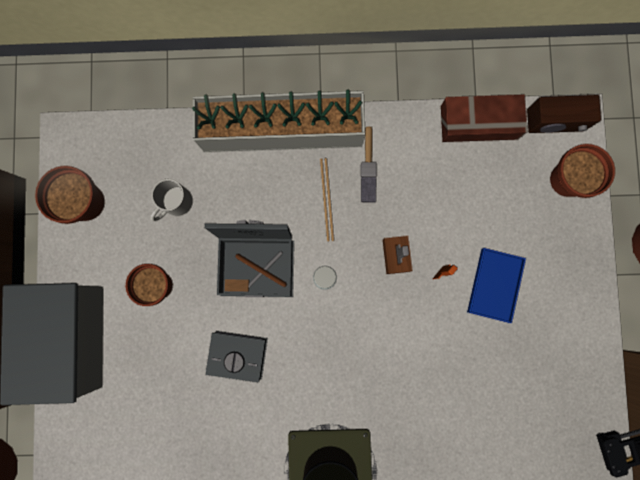

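The top view shows these candidates:
- **Chests:** an open chest at (255,265), about 75 px or 0.18 m wide, a small closed one at (237,358), and a big plain box at (50,345). The open one fits 140x180 mm and has the lid and latch.
- **Spatulas:** a steel one in the wooden rest at (400,253), and an orange one at (445,270) to leave alone.

I'll enlarge to confirm.

Run:
```python
import cv2,numpy as np
t=cv2.imread("pics/top0.png"); s=cv2.imread("pics/scene0.png")
a=cv2.resize(t[205:310,190:310],None,fx=5,fy=5,interpolation=cv2.INTER_CUBIC); cv2.imwrite("pics/c1.png",a)
a=cv2.resize(t[220:290,370:470],None,fx=7,fy=7,interpolation=cv2.INTER_CUBIC); cv2.imwrite("pics/c2.png",a)
a=cv2.resize(s[155:335,170:450],None,fx=2.8,fy=2.8,interpolation=cv2.INTER_CUBIC); cv2.imwrite("pics/c3.png",a)
```

```text
(no output)
```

View pics/c1.png

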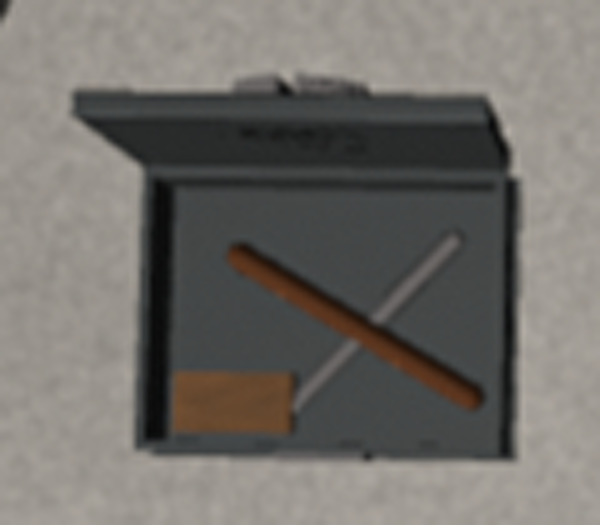

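View pics/c2.png

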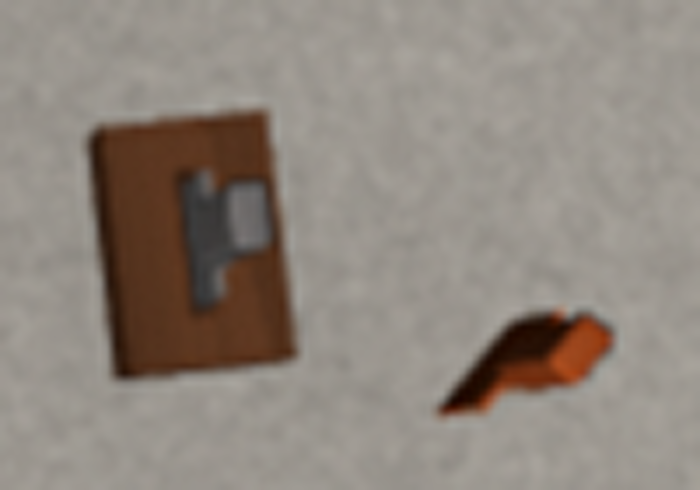

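View pics/c3.png

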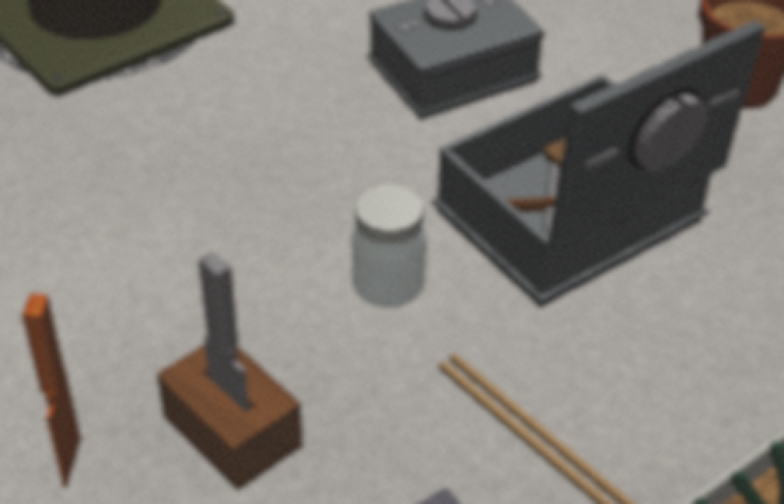

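Both identified: the open chest, with its round slotted latch and ridges on the lid, and the steel spatula in the rest. Next I'll measure them.

```bash
cat > h.py <<'E'
import numpy as np,cv2
from scipy.spatial.transform import Rotation as R
def cam(d,tool=None):
    if "origin" in d: return np.array(d["origin"]),R.from_quat(d["orientation"]).as_matrix(),np.array(d["mtx"])
    T=np.array(d["tool_from_camera"]);Rt=R.from_quat(tool[1]).as_matrix()
    return Rt@T[:3,3]+tool[0],Rt@T[:3,:3],np.array(d["mtx"])
def ray(c,uv):
    o,Rm,K=c;v=np.linalg.inv(K)@[uv[0],uv[1],1];return o,Rm@[v[0],-v[1],-v[2]]
def onz(c,uv,z):
    o,d=ray(c,uv);return o+d*(z-o[2])/d[2]
def proj(c,p):
    o,Rm,K=c;q=Rm.T@(np.array(p)-o);v=K@[q[0],-q[1],-q[2]];return v[:2]/v[2]
def tri(c1,u1,c2,u2):
    o1,d1=ray(c1,u1);o2,d2=ray(c2,u2)
    A=np.c_[d1,-d2];s=np.linalg.lstsq(A,o2-o1,rcond=None)[0]
    a=o1+s[0]*d1;b=o2+s[1]*d2;return (a+b)/2,np.linalg.norm(a-b)
TOP=(np.array([.4432,-.0081,1.34]),R.from_quat([-.0366,.0272,.7169,-.6957]).as_matrix(),np.array([[518.6016,0,320.1518],[0,518.6016,245.9425],[0,0,1]]))
SC=(np.array([1.1124,-.4964,.8143]),R.from_quat([.3592,.163,.404,.8253]).as_matrix(),np.array([[499.4407,0,317.1399],[0,499.4407,238.6946],[0,0,1]]))
E
python3 - <<'E'
from h import *
np.set_printoptions(precision=4,suppress=True)
c2=lambda x,y:((x+.5)/7+370-.5,(y+.5)/7+220-.5)
c1=lambda x,y:((x+.5)/5+190-.5,(y+.5)/5+205-.5)
c3=lambda x,y:((x+.5)/2.8+170-.5,(y+.5)/2.8+155-.5)
print("rest top");P=[onz(TOP,c2(*p),.05) for p in [(103,130),(266,112),(296,355),(127,374)]]
for p in P: print(p)
print(np.mean(P,0))
print("handle top");P=[onz(TOP,c2(*p),.175) for p in [(228,183),(264,180),(270,246),(233,252)]]
for p in P: print(p)
print(np.mean(P,0)); print(tri(TOP,c2(249,215),SC,c3(215,264)))
print("rest scene top");P=[onz(SC,c3(*p),.05) for p in [(160,378),(300,406),(240,447)]]
for p in P: print(p)
print("chest rim z72")
for p in [(142,175),(518,180),(140,445),(513,457)]: print(onz(TOP,c1(*p),.072))
print("chest scene rim"); 
for p in [(440,152),(549,240)]: print(onz(SC,c3(*p),.072))
print("chest scene base")
for p in [(436,203),(542,303),(706,212)]: print(onz(SC,c3(*p),.0))
print("lid top corners", tri(TOP,c1(75,100),SC,c3(762,30)),tri(TOP,c1(487,103),SC,c3(578,108)))
print("jar", onz(TOP,(324.5,277.5),.085),onz(SC,c3(388,210),.085))
E
```

```text
rest top
[ 0.5748 -0.1533  0.05  ]
[ 0.5795 -0.2115  0.05  ]
[ 0.4926 -0.2183  0.05  ]
[ 0.4877 -0.1583  0.05  ]
[ 0.5337 -0.1854  0.05  ]
handle top
[ 0.5437 -0.1786  0.175 ]
[ 0.5443 -0.1902  0.175 ]
[ 0.523  -0.1912  0.175 ]
[ 0.5215 -0.1793  0.175 ]
[ 0.5331 -0.1848  0.175 ]
(array([ 0.5336, -0.1854,  0.171 ]), np.float64(0.00023056242451213542))
rest scene top
[ 0.4989 -0.2202  0.05  ]
[ 0.5803 -0.1557  0.05  ]
[ 0.585  -0.2089  0.05  ]
chest rim z72
[0.5816 0.2583 0.072 ]
[0.5734 0.073  0.072 ]
[0.4491 0.2609 0.072 ]
[0.4379 0.0787 0.072 ]
chest scene rim
[0.4451 0.0801 0.072 ]
[0.577 0.081 0.072]
chest scene base
[0.4314 0.09   0.    ]
[0.5762 0.0828 0.    ]
[0.5814 0.2696 0.    ]
lid top corners (array([0.6013, 0.2596, 0.2064]), np.float64(0.00039543862178652143)) (array([0.5932, 0.0766, 0.2135]), np.float64(0.00010112804373448906))
jar [ 0.4802 -0.0013  0.085 ] [ 0.4864 -0.0058  0.085 ]
```

Run:
```python
from h import *
np.set_printoptions(precision=4,suppress=True)
s=cv2.imread("pics/scene0.png")
print("planter near base", onz(TOP,(200,152),0),onz(TOP,(363,146),0),"rim corners top-view",onz(TOP,(194,140),.1),onz(TOP,(364,135),.1))
print(onz(SC,(386,352),.1), onz(SC,(381,386),0))
t=cv2.imread("pics/top0.png")
cv2.imwrite("pics/p.png",np.hstack([cv2.resize(t[80:170,180:380],None,fx=2,fy=2),cv2.resize(s[240:420,370:570],None,fx=1,fy=1)]))
```

```text
planter near base [0.8241 0.3185 0.    ] [ 0.8258 -0.1128  0.    ] rim corners top-view [0.8262 0.3087 0.1   ] [ 0.8246 -0.1084  0.1   ]
[ 0.8192 -0.0973  0.1   ] [ 0.8248 -0.0992  0.    ]
```

move_arm --turn '[[0, 0, -0.019], [0, 0, -0.019], [0, 0, -0.019], [0, 0, -0.019], [0, 0, -0.019], [0, 0, -0.019], [0, 0, -0.019], [0, 0, -0.019], [0, 0, -0.019], [0, 0, -0.019]]' --dp '[[0, 0, -0.2], [0, 0, -0.2], [0, 0, -0.2], [0, 0, -0.2], [0, 0, -0.2], [0, 0, -0.2], [0, 0, -0.2], [0, 0, -0.2], [0, 0, -0.2], [0, 0, -0.2]]' --jaw '[1, 1, 1, 1, 1, 1, 1, 1, 1, 1]'

```text
clock: 0.98
tool_pos: [0.1446, -0.6078, 0.2886]
eef_rot: [0.754, 0.657, 0.0, -0.0]
contact_force: [0.6, -0.6, 0.5]
opening: 0.264
```

The planter starts at x = 0.82, so it is well clear. I'll keep turning.

move_arm --turn '[[0, 0, -0.019], [0, 0, -0.019], [0, 0, -0.019], [0, 0, -0.019], [0, 0, -0.019], [0, 0, -0.019], [0, 0, -0.019], [0, 0, -0.019], [0, 0, -0.019], [0, 0, -0.019]]' --dp '[[0, 0, 0], [0, 0, 0], [0, 0, 0], [0, 0, 0], [0, 0, 0], [0, 0, 0], [0, 0, 0], [0, 0, 0], [0, 0, 0], [0, 0, 0]]' --jaw '[1, 1, 1, 1, 1, 1, 1, 1, 1, 1]'

```text
clock: 1.82
tool_pos: [0.1445, -0.6079, 0.2883]
eef_rot: [0.254, 0.967, 0.0, -0.0]
contact_force: [0.3, -0.2, 0.2]
opening: 0.0
```

move_arm --turn '[[0, 0, -0.019], [0, 0, -0.019], [0, 0, -0.019], [0, 0, -0.019]]' --dp '[[0, 0, 0], [0, 0, 0], [0, 0, 0], [0, 0, 0]]' --jaw '[1, 1, 1, 1]'

```text
clock: 2.15
tool_pos: [0.1444, -0.6079, 0.2884]
eef_rot: [0.019, 1.0, 0.0, -0.0]
contact_force: [0.2, 0.4, -0.7]
opening: 0.006
```

```bash
cat >> h.py <<'E'
def st():
    from plant import r
    s=r.get_state();np.set_printoptions(precision=4,suppress=True)
    M=R.from_quat(s["eef_rot"]).as_matrix();yaw=np.degrees(np.arctan2(M[1,0],M[0,0]))
    print("t",round(float(s["clock"]),2),"pos",s["tool_pos"],"yaw",round(yaw,2),"z",M[:,2],"\nq",s["q"],"F",s["contact_force"],"M",s["moment"],"op",round(float(s["opening"]),3))
    return s,M,yaw
def goto(p,yawt=None):
    s,M,yaw=st();d=M.T@(np.array(p)-s["tool_pos"])/.025;print("dp units",d)
    if yawt is not None: print("turn z",-((yawt-yaw+180)%360-180)/360)
E
python3 -c "
from h import *
goto([.66,.115,.29],177.2)"
```

```text
t 2.15 pos [ 0.1444 -0.6079  0.2884] yaw 177.88 z [-0.0005  0.0005 -1.    ] 
q [ 1.7518  0.789  -0.9822  1.4812  0.6752  1.2359  2.2152] F [ 0.222   0.4145 -0.69  ] M [ 0.0383 -0.1451  0.0006] op 0.006
dp units [-19.5363  29.6613  -0.0626]
turn z 0.0018767809496116191
```

move_arm --turn '[[0, 0, 0], [0, 0, 0], [0, 0, 0], [0, 0, 0], [0, 0, 0], [0, 0, 0], [0, 0, 0], [0, 0, 0], [0, 0, 0], [0, 0, 0]]' --dp '[[-0.8, 0.9, 0], [-0.8, 0.9, 0], [-0.8, 0.9, 0], [-0.8, 0.9, 0], [-0.8, 0.9, 0], [-0.8, 0.9, 0], [-0.8, 0.9, 0], [-0.8, 0.9, 0], [-0.8, 0.9, 0], [-0.8, 0.9, 0]]' --jaw '[1, 1, 1, 1, 1, 1, 1, 1, 1, 1]'

```text
clock: 2.98
tool_pos: [0.3547, -0.3907, 0.2885]
eef_rot: [0.022, 1.0, 0.0, -0.0]
contact_force: [0.4, -0.6, 0.5]
opening: 0.003
```

move_arm --turn '[[0, 0, 0], [0, 0, 0], [0, 0, 0], [0, 0, 0], [0, 0, 0], [0, 0, 0], [0, 0, 0], [0, 0, 0], [0, 0, 0], [0, 0, 0]]' --dp '[[-0.8, 0.9, 0], [-0.8, 0.9, 0], [-0.8, 0.9, 0], [-0.8, 0.9, 0], [-0.8, 0.9, 0], [-0.8, 0.9, 0], [-0.8, 0.9, 0], [-0.8, 0.9, 0], [-0.8, 0.9, 0], [-0.8, 0.9, 0]]' --jaw '[1, 1, 1, 1, 1, 1, 1, 1, 1, 1]'

```text
clock: 3.82
tool_pos: [0.5643, -0.1745, 0.2884]
eef_rot: [0.021, 1.0, -0.0, -0.0]
contact_force: [0.0, 0.3, 0.0]
opening: 0.006
```

```bash
python3 -c "
from h import *
goto([.655,.115,.29],177.2)"
```

```text
t 3.82 pos [ 0.5643 -0.1745  0.2884] yaw 177.54 z [-0.0008 -0.0004 -1.    ] 
q [ 0.7156  0.7184 -0.9187  1.5895  0.6121  1.1455  1.1826] F [0.0053 0.3381 0.0059] M [ 0.0543 -0.153  -0.0084] op 0.006
dp units [-3.1297 11.7265 -0.0716]
turn z 0.0009539670217408671
```

move_arm --turn '[[0, 0, 0], [0, 0, 0], [0, 0, 0], [0, 0, 0], [0, 0, 0], [0, 0, 0], [0, 0, 0], [0, 0, 0], [0, 0, 0], [0, 0, 0]]' --dp '[[-0.8, 1, 0], [-0.8, 1, 0], [-0.8, 1, 0], [-0.8, 1, 0], [0, 1, 0], [0, 1, 0], [0, 1, 0], [0, 1, 0], [0, 1, 0], [0, 1, 0]]' --jaw '[1, 1, 1, 1, 1, 1, 1, 1, 1, 1]'

```text
clock: 4.65
tool_pos: [0.654, 0.0718, 0.2882]
eef_rot: [0.021, 1.0, -0.0, -0.0]
contact_force: [-0.2, 0.2, 1.0]
opening: 0.005
```

move_arm --turn '[[0, 0, 0], [0, 0, 0], [0, 0, 0], [0, 0, 0], [0, 0, 0], [0, 0, 0]]' --dp '[[0, 1, 0], [0, 0.6, 0], [0, 0, 1], [0, 0, 1], [0, 0, 1], [0, 0, 0.8]]' --jaw '[1, 1, 1, 1, 1, 1]'

```text
clock: 5.15
tool_pos: [0.6552, 0.1102, 0.1914]
eef_rot: [0.021, 1.0, -0.001, -0.001]
contact_force: [0.4, -0.5, 1.4]
opening: 0.006
```

```bash
python3 -c "
from h import *
goto([.607,.115,.19],177.2)
from plant import r
cv2.imwrite('pics/s1.png',r.snapshot('scene')['frame'])"
```

```text
t 5.15 pos [0.6552 0.1102 0.1914] yaw 177.57 z [-0.0021 -0.0015 -1.    ] 
q [ 0.1536  0.9033 -0.8064  1.4614  0.6983  1.0809  0.7308] F [ 0.3651 -0.5262  1.4097] M [ 0.0843 -0.1246  0.0032] op 0.006
dp units [1.9331 0.109  0.058 ]
turn z 0.0010206648660985233
```

View pics/s1.png

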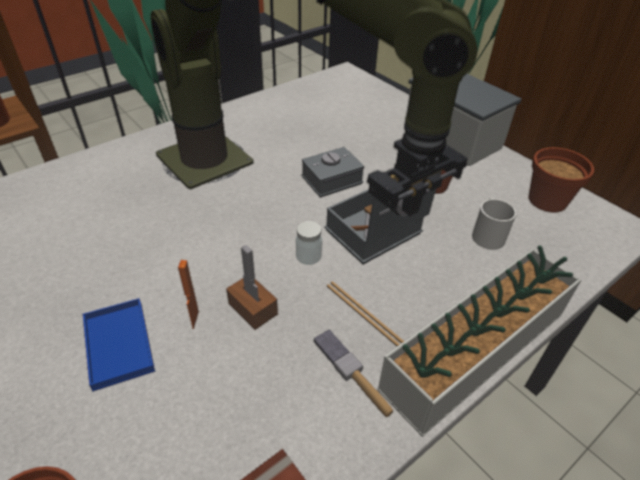

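move_arm --turn '[[0, 0, 0], [0, 0, 0], [0, 0, 0], [0, 0, 0], [0, 0, 0], [0, 0, 0]]' --dp '[[0.8, -0.2, 0], [0.8, 0, 0], [0.8, 0, 0], [0.8, 0, 0], [0.7, 0, 0], [0.7, 0, 0]]' --jaw '[1, 1, 1, 1, 1, 1]'

```text
clock: 5.7
tool_pos: [0.5409, 0.1106, 0.1944]
eef_rot: [0.022, 1.0, 0.0, 0.001]
contact_force: [1.9, 0.7, -1.0]
opening: 0.004
```

move_arm --turn '[[0, 0, 0], [0, 0, 0], [0, 0, 0], [0, 0, 0]]' --dp '[[0.7, 0, 0.35], [0.7, 0, 0.4], [0.5, 0, 0.5], [0.5, 0, 0.5]]' --jaw '[1, 1, 1, 1]'

```text
clock: 6.03
tool_pos: [0.4809, 0.1135, 0.1505]
eef_rot: [0.021, 1.0, 0.0, 0.001]
contact_force: [0.1, 0.2, 0.6]
opening: 0.006
```

```bash
python3 -c "
from h import *
goto([.457,.105,.084],177.2)
from plant import r
cv2.imwrite('pics/s2.png',r.snapshot('scene')['frame'][130:290,270:510].repeat(3,0).repeat(3,1))"
```

```text
t 6.03 pos [0.4809 0.1135 0.1505] yaw 177.54 z [ 0.002   0.0003 -1.    ] 
q [ 0.1253  0.7606 -0.7491  2.0241  0.8317  0.6891  0.3588] F [0.1012 0.192  0.5894] M [ 0.0557 -0.2667 -0.0063] op 0.006
dp units [ 0.9466 -0.3802  2.6568]
turn z 0.000948596938651273
```

View pics/s2.png

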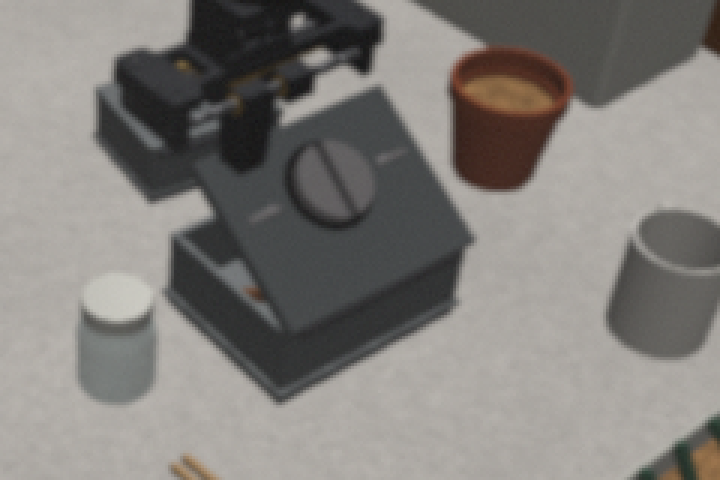

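The lid is following, at about 30°, with the finger near the free edge and clear of the latch. I'll press it down the rest of the way.

move_arm --turn '[[0, 0, 0], [0, 0, 0], [0, 0, 0], [0, 0, 0], [0, 0, 0], [0, 0, 0], [0, 0, 0]]' --dp '[[0.3, -0.2, 0.5], [0.3, -0.2, 0.5], [0.2, 0, 0.5], [0.1, 0, 0.5], [0, 0, 0.4], [0, 0, 0.25], [0, 0, 0.1]]' --jaw '[1, 1, 1, 1, 1, 1, 1]'

```text
clock: 6.67
tool_pos: [0.4587, 0.1042, 0.0837]
eef_rot: [0.021, 1.0, -0.001, 0.002]
contact_force: [-8.6, -6.0, 57.4]
opening: 0.006
```

```bash
python3 -c "
from h import *
goto([.457,.105,.084],177.2)
from plant import r
cv2.imwrite('pics/s3.png',r.snapshot('scene')['frame'][130:290,270:510].repeat(3,0).repeat(3,1))"
```

```text
t 6.67 pos [0.4587 0.1042 0.0837] yaw 177.58 z [ 0.0035 -0.0027 -1.    ] 
q [ 0.0341  0.8369 -0.5896  2.1359  1.0614  0.4971  0.1378] F [-8.5731 -6.0413 57.4411] M [-1.2222  1.8467 -0.0053] op 0.006
dp units [ 0.0697  0.0272 -0.0129]
turn z 0.0010647612550647365
```

View pics/s3.png

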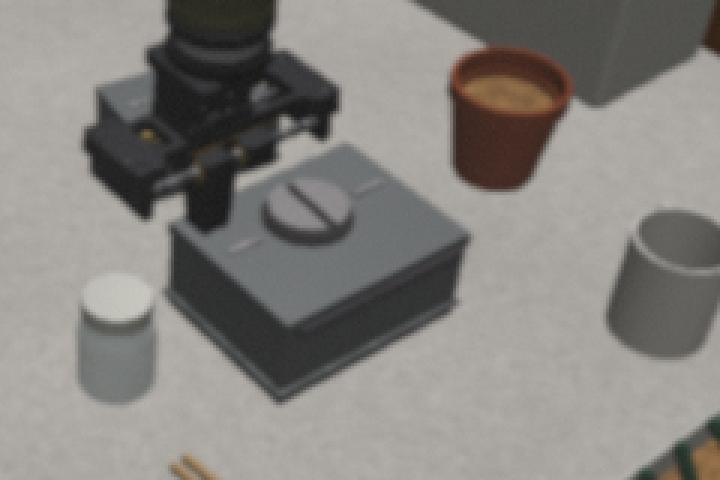

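move_arm --turn '[[0, 0, 0], [0, 0, 0], [0, 0, 0], [0, 0, 0], [0, 0, 0], [0, 0, 0], [0, 0, 0]]' --dp '[[0, 0, -0.4], [0, 0, -1], [0, -0.5, -1], [0.5, -1, -1], [0.5, -1, -1], [0.5, -1, -1], [0, -1, -1]]' --jaw '[1, 1, 1, 1, 1, 1, 1]'

```text
clock: 7.3
tool_pos: [0.4134, -0.0075, 0.2427]
eef_rot: [0.02, 1.0, -0.001, -0.001]
contact_force: [1.7, -0.6, -0.8]
opening: 0.004
```

```bash
python3 -c "
from h import *
st()
from plant import r
d=r.snapshot('wrist');cv2.imwrite('pics/w4.png',d['frame'])
d=r.snapshot('top');cv2.imwrite('pics/t4.png',d['frame']);cv2.imwrite('pics/t4c.png',cv2.resize(d['frame'][205:310,190:310],None,fx=6.5,fy=5.7,interpolation=cv2.INTER_CUBIC))
d=r.snapshot('scene');cv2.imwrite('pics/s4.png',d['frame'])
"
```

```text
t 7.3 pos [ 0.4134 -0.0075  0.2427] yaw 177.69 z [-0.002  -0.0018 -1.    ] 
q [ 0.5137  0.5442 -0.9262  2.1381  0.6409  0.7667  0.7002] F [ 1.6938 -0.5928 -0.8484] M [ 0.03   -0.1714  0.0145] op 0.004
```

View pics/w4.png

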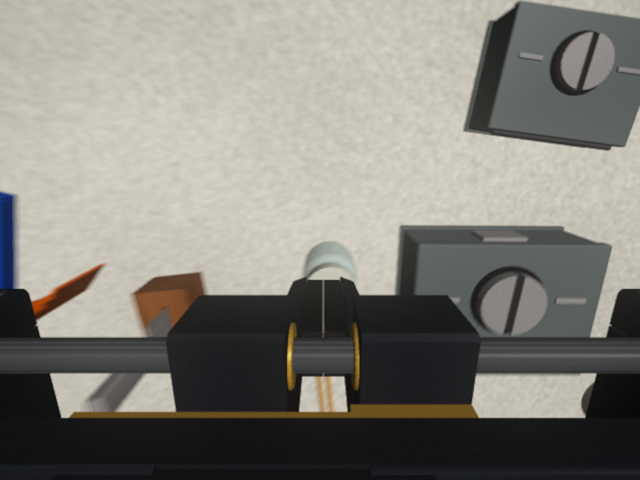

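View pics/t4c.png

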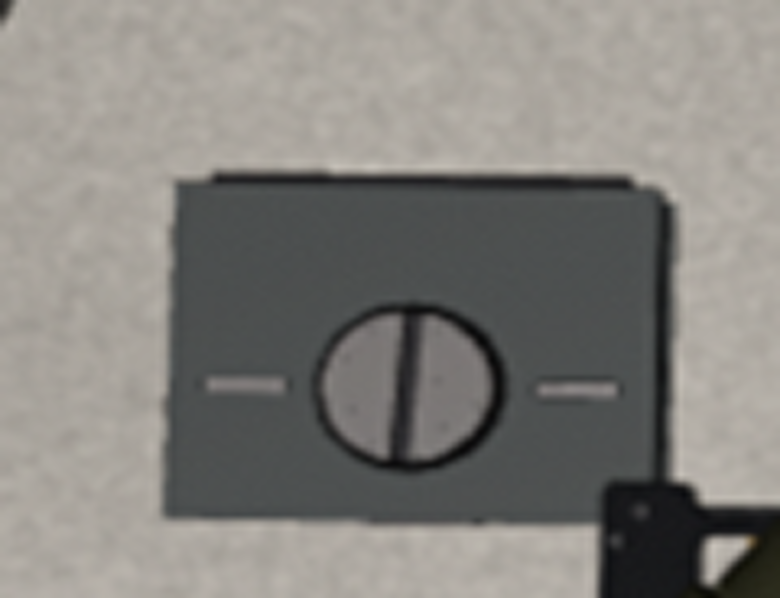

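```bash
cat > m.py <<'E'
from h import *
t=cv2.imread("pics/t4.png"); w=cv2.imread("pics/w4.png")
tool=(np.array([.4134,-.0075,.2427]),R.from_euler('z',177.69,degrees=True).as_matrix()@np.diag([1,-1,-1]))
tool=(tool[0],R.from_matrix(tool[1]).as_quat())
Tw=np.array([[.0006,.9621,.2726,.071],[1,-.0005,-.0004,-.0004],[-.0003,.2726,-.9621,-.146],[0,0,0,1]])
W=cam({"tool_from_camera":Tw,"mtx":[[335.1171,0,322.8317],[0,335.1171,239.1399],[0,0,1]]},tool)
def latch(img,c,box,hue_min,nm):
    y0,y1,x0,x1=box;k=6
    a=cv2.resize(img[y0:y1,x0:x1],None,fx=k,fy=k,interpolation=cv2.INTER_CUBIC).astype(int)
    v=a[...,2]; m=((v>hue_min)&(a[...,0]<v+8)).astype(np.uint8)  # reddish-light steel vs greenish lid
    cv2.imwrite(f"pics/m_{nm}.png",m*255)
    n,l,s,ce=cv2.connectedComponentsWithStats(m)
    o=[i for i in np.argsort(-s[:,4]) if i!=0][:2]
    pts=[]
    for i in o:
        ys,xs=np.where(l==i)
        P=np.array([onz(c,((x+.5)/k-.5+x0,(y+.5)/k-.5+y0),.097)[:2] for x,y in zip(xs[::3],ys[::3])]);pts.append(P)
        print(nm,"half",s[i],P.mean(0))
    A=np.vstack(pts).astype(np.float32); cen,rad=cv2.minEnclosingCircle(A); print(nm,"circle",cen,rad)
    d=pts[0].mean(0)-pts[1].mean(0);d=d if d[1]>0 else -d; print("slot angle deg (dir of slot x from world x):",np.degrees(np.arctan2(d[1],d[0]))-90, "mid",(pts[0].mean(0)+pts[1].mean(0))/2)
np.set_printoptions(precision=4,suppress=True)
latch(t,TOP,(255,292,232,272),95,"top")
latch(w,W,(255,345,462,560),95,"wrist")
E
python3 m.py; python3 -c "
import cv2,numpy as np
a=cv2.imread('pics/m_top.png');b=cv2.imread('pics/m_wrist.png');b=cv2.resize(b,(400,370));a=cv2.resize(a,(400,370));cv2.imwrite('pics/mm.png',np.hstack([a,b]))"
```

```text
top half [ 127   34   73  148 7408] [0.4957 0.1571]
top half [  47   33   71  148 7255] [0.4989 0.1875]
top circle (0.49716833233833313, 0.17183096706867218) 0.030854692682623863
slot angle deg (dir of slot x from world x): -6.132043583798435 mid [0.4973 0.1723]
wrist half [  291   127   230   362 49194] [0.5005 0.1877]
wrist half [  112   123   219   363 47658] [0.4967 0.1567]
wrist circle (0.4995034337043762, 0.17210057377815247) 0.032984841614961624
slot angle deg (dir of slot x from world x): -6.852084888566182 mid [0.4986 0.1722]
```

View pics/mm.png

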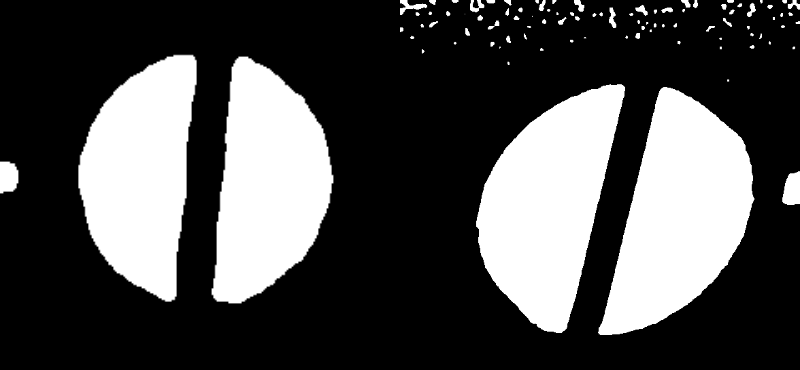

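Run:
```python
from h import *
np.set_printoptions(precision=4,suppress=True)
c2=lambda x,y:((x+.5)/7+370-.5,(y+.5)/7+220-.5)
c3=lambda x,y:((x+.5)/2.8+170-.5,(y+.5)/2.8+155-.5)
print("orange top",tri(TOP,c2(583,350),SC,c3(37,303)),"orange foot",onz(TOP,c2(445,410),0),onz(SC,c3(66,485),0))
goto([.5335,-.185,.23],184.3)
```

```text
orange top (array([ 0.4875, -0.2915,  0.1631]), np.float64(0.0018325833456929808)) orange foot [ 0.4727 -0.2801  0.    ] [ 0.5042 -0.306   0.    ]
t 7.45 pos [ 0.417  -0.0088  0.2429] yaw 177.19 z [ 0.0041 -0.0011 -1.    ] 
q [ 0.5151  0.5453 -0.9232  2.1336  0.6449  0.7638  0.6944] F [0.7794 0.2993 0.1617] M [ 0.0645 -0.1939 -0.0278] op 0.007
dp units [-4.9958 -6.8123  0.5418]
turn z -0.01974677337877703
```

move_arm --turn '[[0, 0, 0], [0, 0, 0], [0, 0, 0], [0, 0, 0], [0, 0, 0], [0, 0, 0], [0, 0, 0], [0, 0, -0.0195], [0, 0, 0]]' --dp '[[-0.71, -0.97, 0], [-0.71, -0.97, 0], [-0.71, -0.97, 0], [-0.71, -0.97, 0], [-0.71, -0.97, 0], [-0.71, -0.97, 0], [-0.71, -0.97, 0], [0, 0, 0], [0, 0, 0]]' --jaw '[0, 0, 0, 0, 0, 0, 0, 0, 0]'

```text
clock: 8.2
tool_pos: [0.5338, -0.1814, 0.2399]
eef_rot: [-0.041, 0.999, 0.001, -0.0]
contact_force: [-0.1, 0.8, -0.3]
opening: 0.5
```

```bash
python3 -c "
from h import *
goto([.5335,-.185,.121],184.3)
from plant import r
d=r.snapshot('wrist');cv2.imwrite('pics/w5.png',d['frame'])
"
```

```text
t 8.2 pos [ 0.5338 -0.1814  0.2399] yaw -175.33 z [-0.0005  0.0016 -1.    ] 
q [ 0.7637  0.7494 -0.9303  1.7305  0.6908  1.0257  1.2343] F [-0.093   0.846  -0.2637] M [ 0.1094 -0.1497  0.0158] op 0.5
dp units [ 0.0216 -0.152   4.7561]
turn z 0.0010263178904434905
```

View pics/w5.png

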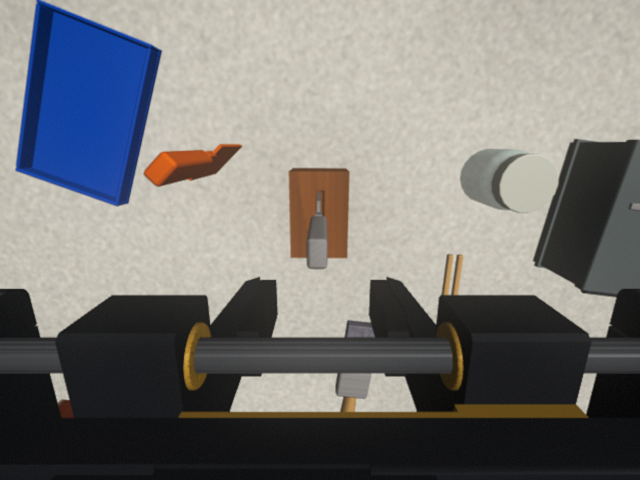

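The spatula's handle top at (317,267) lies between the jaws and lines up with them. The rest's edges are parallel to the image columns. I'll descend and grip.

move_arm --turn '[[0, 0, 0], [0, 0, 0], [0, 0, 0], [0, 0, 0], [0, 0, 0], [0, 0, 0], [0, 0, 0]]' --dp '[[0, -0.15, 0], [0, 0, 0.9], [0, 0, 0.9], [0, 0, 0.9], [0, 0, 0.9], [0, 0, 0.8], [0, 0, 0.35]]' --jaw '[0, 0, 0, 0, 0, 0, 0]'

```text
clock: 8.83
tool_pos: [0.5314, -0.1839, 0.1204]
eef_rot: [-0.04, 0.999, 0.0, -0.002]
contact_force: [0.1, -0.1, -0.1]
opening: 0.503
```

```bash
python3 -c "
from h import *
goto([.5335,-.185,.121],184.3)
from plant import r
d=r.snapshot('wrist');cv2.imwrite('pics/w6.png',d['frame'])
"
```

```text
t 8.83 pos [ 0.5314 -0.1839  0.1204] yaw -175.39 z [-0.0037  0.0005 -1.    ] 
q [ 0.6978  0.896  -0.8006  1.8363  0.88    0.8142  1.0815] F [ 0.0626 -0.0859 -0.1019] M [ 0.035  -0.1979 -0.005 ] op 0.503
dp units [-0.0791 -0.0494 -0.0258]
turn z 0.0008699656912350899
```

View pics/w6.png

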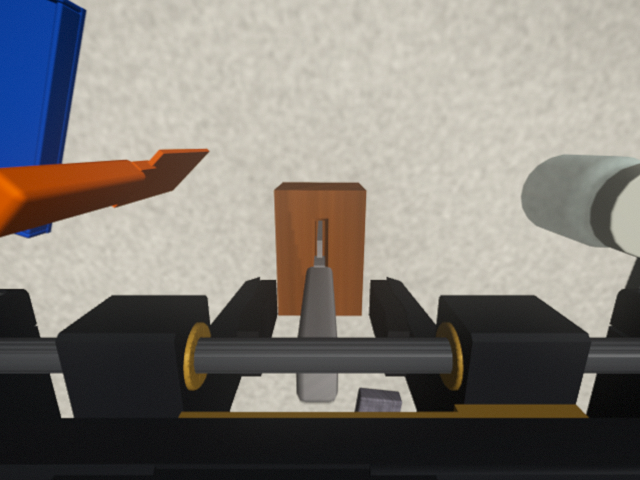

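move_arm --turn '[[0, 0, 0], [0, 0, 0], [0, 0, 0], [0, 0, 0], [0, 0, 0], [0, 0, 0], [0, 0, 0], [0, 0, 0]]' --dp '[[-0.08, -0.05, 0], [0, 0, 0], [0, 0, 0], [0, 0, 0], [0, 0, 0], [0, 0, 0], [0, 0, 0], [0, 0, 0]]' --jaw '[0, 1, 1, 1, 1, 1, 1, 1]' --newtons 50

```text
clock: 9.55
tool_pos: [0.5353, -0.1863, 0.1231]
eef_rot: [-0.04, 0.999, -0.0, 0.0]
contact_force: [-1.3, -0.0, 4.5]
opening: 0.155
```

```bash
python3 -c "
from h import *
goto([.5335,-.185,.121],184.3)
"
```

```text
t 9.55 pos [ 0.5353 -0.1863  0.1231] yaw -175.43 z [ 0.0009 -0.0003 -1.    ] 
q [ 0.701   0.8952 -0.8044  1.8258  0.877   0.8205  1.0893] F [-1.265  -0.002   4.4562] M [ 0.0676  0.0401 -0.0076] op 0.155
dp units [0.0697 0.0561 0.0829]
turn z 0.0007470005740695267
```

move_arm --turn '[[0, 0, 0], [0, 0, 0], [0, 0, 0], [0, 0, 0], [0, 0, 0], [0, 0, 0], [0, 0, 0]]' --dp '[[0, 0, -0.3], [0, 0, -0.7], [0, 0, -1], [0, 0, -1], [0, 0, -1], [0, 0, -1], [0, 0, 0]]' --jaw '[1, 1, 1, 1, 1, 1, 1]'

```text
clock: 10.13
tool_pos: [0.5375, -0.1857, 0.2522]
eef_rot: [-0.04, 0.999, -0.001, 0.004]
contact_force: [0.5, 1.0, -1.2]
opening: 0.156
```

```bash
python3 -c "
from h import *
goto([.498,.172,.248],180-6.5)
from plant import r
d=r.snapshot('wrist');cv2.imwrite('pics/w7.png',d['frame'])
d=r.snapshot('scene');cv2.imwrite('pics/s7.png',d['frame'][150:330,170:410].repeat(3,0).repeat(3,1))
st()"
```

```text
t 10.13 pos [ 0.5375 -0.1857  0.2522] yaw -175.42 z [ 0.0078 -0.0008 -1.    ] 
q [ 0.7725  0.7374 -0.9383  1.7097  0.679   1.0448  1.2529] F [ 0.5246  1.0397 -1.1866] M [ 0.047  -0.2097  0.0305] op 0.156
dp units [ 0.4352 14.3873  0.1449]
turn z 0.030765660700424746
t 10.23 pos [ 0.535  -0.1864  0.248 ] yaw -175.44 z [ 0.0009 -0.0007 -1.    ] 
q [ 0.7715  0.7418 -0.9338  1.7149  0.681   1.0426  1.2512] F [ 0.1484  0.5111 -2.5773] M [ 0.0357 -0.1002  0.0004] op 0.154
```

View pics/w7.png

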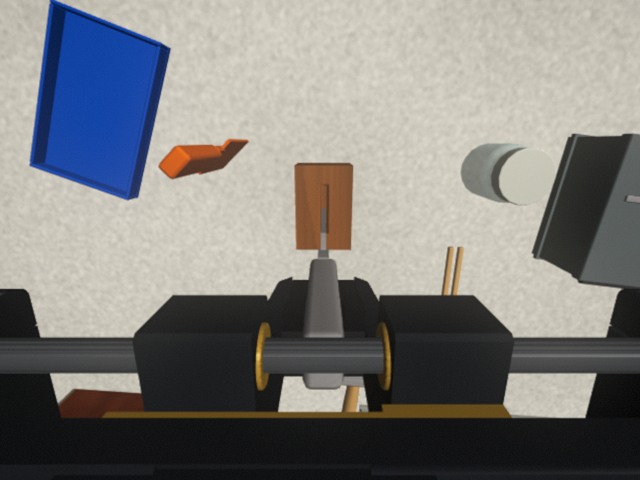

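View pics/s7.png

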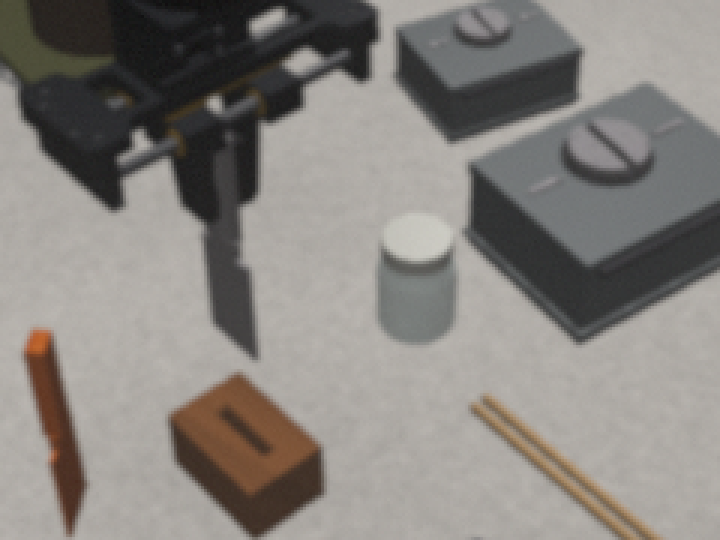

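```bash
python3 -c "
from h import *
np.set_printoptions(precision=4,suppress=True)
f=lambda x,y:(x/3+170-.33,y/3+150-.33)
for z in (.133,.137,.141):
  a,b=onz(SC,f(210,317),z),onz(SC,f(257,358),z);print(z,a,b,(a+b)/2,np.linalg.norm(a-b))
S=[onz(SC,f(*p),.05) for p in [(218,408),(224,403),(271,447),(266,455)]];print(S,np.mean(S,0))
goto([.498,.172,.248],180-6.5)"
```

```text
0.133 [ 0.5062 -0.1865  0.133 ] [ 0.554  -0.1823  0.133 ] [ 0.5301 -0.1844  0.133 ] 0.04794647966496402
0.137 [ 0.5098 -0.1883  0.137 ] [ 0.5573 -0.1842  0.137 ] [ 0.5335 -0.1863  0.137 ] 0.04766497971096446
0.141 [ 0.5134 -0.1902  0.141 ] [ 0.5606 -0.186   0.141 ] [ 0.537  -0.1881  0.141 ] 0.04738347975696499
[array([ 0.5086, -0.19  ,  0.05  ]), array([ 0.5072, -0.1844,  0.05  ]), array([ 0.5582, -0.1805,  0.05  ]), array([ 0.5619, -0.1868,  0.05  ])] [ 0.534  -0.1854  0.05  ]
t 10.23 pos [ 0.535  -0.1864  0.248 ] yaw -175.44 z [ 0.0009 -0.0007 -1.    ] 
q [ 0.7715  0.7418 -0.9338  1.7149  0.681   1.0426  1.2512] F [ 0.1484  0.5111 -2.5773] M [ 0.0357 -0.1002  0.0004] op 0.154
dp units [ 0.3343 14.4079 -0.0131]
turn z 0.030734085278420607
```

move_arm --turn '[[0, 0, 0], [0, 0, 0], [0, 0, 0], [0, 0, 0], [0, 0, 0], [0, 0, 0], [0, 0, 0], [0, 0, 0], [0, 0, 0], [0, 0, 0]]' --dp '[[0.03, 0.96, 0], [0.03, 0.96, 0], [0.03, 0.96, 0], [0.03, 0.96, 0], [0.03, 0.96, 0], [0.03, 0.96, 0], [0.03, 0.96, 0], [0.03, 0.96, 0], [0.03, 0.96, 0], [0.03, 0.96, 0]]' --jaw '[1, 1, 1, 1, 1, 1, 1, 1, 1, 1]'

```text
clock: 11.07
tool_pos: [0.507, 0.0528, 0.2458]
eef_rot: [-0.04, 0.999, -0.0, -0.002]
contact_force: [0.5, -0.6, -0.2]
opening: 0.155
```

move_arm --turn '[[0, 0, 0], [0, 0, 0], [0, 0, 0], [0, 0, 0], [0, 0, 0], [0, 0, 0.015], [0, 0, 0.0157], [0, 0, 0]]' --dp '[[0.03, 0.96, 0], [0.03, 0.96, 0], [0.03, 0.96, 0], [0.03, 0.96, 0], [0, 0.96, 0], [0, 0, 0], [0, 0, 0], [0, 0, 0]]' --jaw '[1, 1, 1, 1, 1, 1, 1, 1]'

```text
clock: 11.73
tool_pos: [0.4947, 0.1715, 0.246]
eef_rot: [0.057, 0.998, -0.001, -0.001]
contact_force: [0.3, -0.2, -0.8]
opening: 0.154
```

```bash
python3 -c "
from h import *
from plant import r
goto([.498,.172,.212],180-6.5)
d=r.snapshot('wrist');cv2.imwrite('pics/w8.png',d['frame'])
goto([.498,.172,.212],180-6.5)
d=r.snapshot('scene');cv2.imwrite('pics/s8.png',d['frame']);cv2.imwrite('pics/s8c.png',d['frame'][130:270,310:470].repeat(4,0).repeat(4,1))
goto([.498,.172,.212],180-6.5)
"
```

```text
t 11.73 pos [0.4947 0.1715 0.246 ] yaw 173.46 z [-0.0027 -0.0019 -1.    ] 
q [ 0.0805  0.6597 -0.8434  1.8391  0.6091  0.9272  0.4132] F [ 0.2668 -0.2114 -0.7937] M [-0.0211 -0.1416  0.0704] op 0.154
dp units [-0.1311  0.036   1.3587]
turn z -0.00011348848627332271
t 11.78 pos [0.495  0.1711 0.2461] yaw 173.66 z [-0.0023 -0.002  -1.    ] 
q [ 0.0817  0.6598 -0.8442  1.8389  0.6098  0.9278  0.4168] F [-0.5825  0.1447 -1.3802] M [ 0.0109 -0.1614  0.0129] op 0.153
dp units [-0.1181  0.0513  1.364 ]
turn z 0.00043218777754508626
t 11.83 pos [0.4952 0.171  0.2463] yaw 173.68 z [-0.0021 -0.0017 -1.    ] 
q [ 0.0826  0.6597 -0.8449  1.8386  0.61    0.928   0.4175] F [ 0.4158 -0.1005 -1.3116] M [ 0.0202 -0.1555  0.0126] op 0.159
dp units [-0.1101  0.0554  1.3717]
turn z 0.0004896351054126866
```

View pics/w8.png

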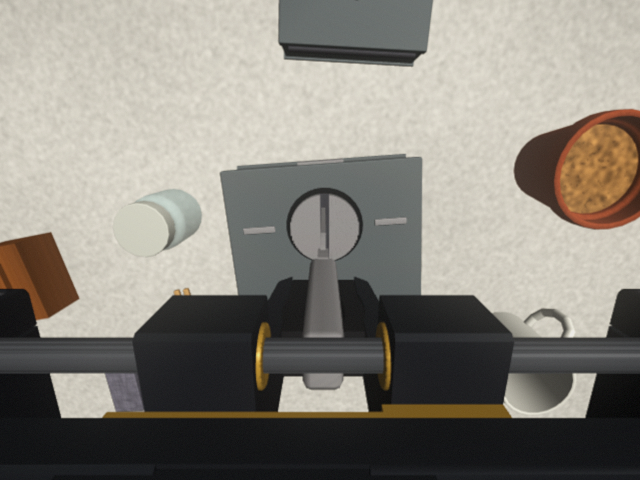

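View pics/s8c.png

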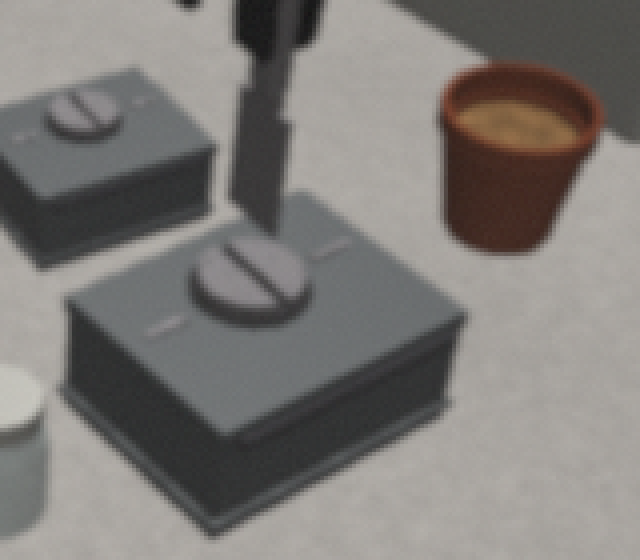

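```bash
python3 -c "
import cv2
w=cv2.imread('pics/w8.png');cv2.imwrite('pics/w8c.png',cv2.resize(w[180:275,280:370],None,fx=6,fy=6,interpolation=cv2.INTER_CUBIC))"
```

```text
(no output)
```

View pics/w8c.png

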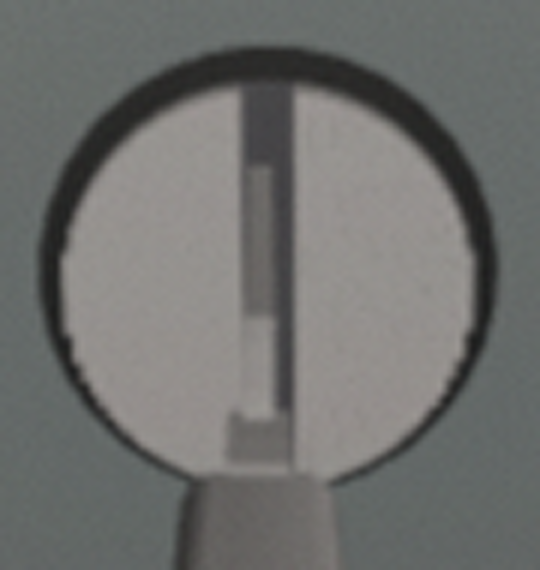

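In the wrist view the slot is parallel to the blade, with the slot's middle at column 324.7 and the blade at 323.2. That calls for a shift of about 1.3 mm, which agrees with the pose figures. I'll lower to just above the head and recheck.

move_arm --turn '[[0, 0, 0], [0, 0, 0], [0, 0, 0], [0, 0, 0], [0, 0, 0]]' --dp '[[-0.1, 0.05, 0.3], [0, 0, 0.5], [0, 0, 0.4], [0, 0, 0.1], [0, 0, 0]]' --jaw '[1, 1, 1, 1, 1]'

```text
clock: 12.25
tool_pos: [0.4978, 0.1721, 0.2137]
eef_rot: [0.056, 0.998, -0.001, -0.001]
contact_force: [0.2, 0.2, -1.2]
opening: 0.157
```

```bash
python3 -c "
from h import *
from plant import r
goto([.498,.172,.1995],180-6.5)
d=r.snapshot('wrist');w=d['frame'];cv2.imwrite('pics/w9.png',w)
goto([.498,.172,.1995],180-6.5)
a=cv2.resize(w[190:285,280:370],(400,422),interpolation=cv2.INTER_CUBIC)
d=r.snapshot('scene');b=cv2.resize(d['frame'][165:235,335:405],(400,400),interpolation=cv2.INTER_CUBIC)
b=np.vstack([b,np.zeros((22,400,3),np.uint8)])
cv2.imwrite('pics/c9.png',np.hstack([a,b]))
"
```

```text
t 12.25 pos [0.4978 0.1721 0.2137] yaw 173.55 z [-0.0024 -0.0011 -1.    ] 
q [ 0.0581  0.7035 -0.8091  1.8681  0.6618  0.8649  0.3726] F [ 0.1942  0.1643 -1.2006] M [ 0.018  -0.1475  0.0276] op 0.157
dp units [-0.0081 -0.0005  0.5665]
turn z 0.00014479950151245665
t 12.3 pos [0.4982 0.1725 0.2144] yaw 173.55 z [-0.0012 -0.0003 -1.    ] 
q [ 0.0582  0.7026 -0.8098  1.8672  0.6614  0.8652  0.3727] F [ 0.6031  0.5734 -0.8209] M [ 0.0911 -0.2055  0.0584] op 0.153
dp units [ 0.0055 -0.0209  0.5963]
turn z 0.00013686429167931478
```

View pics/c9.png

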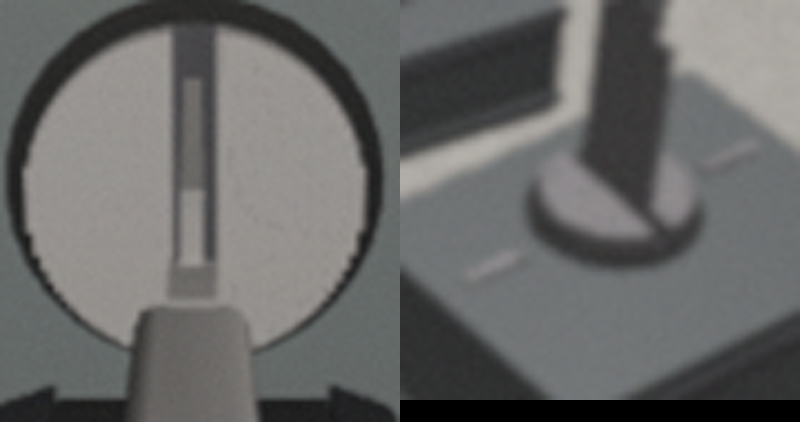

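The blade sits inside the slot's outline and is centred. I'll insert it.

move_arm --turn '[[0, 0, 0], [0, 0, 0], [0, 0, 0], [0, 0, 0]]' --dp '[[0, 0, 0.2], [0, 0, 0.2], [0, 0, 0.1], [0, 0, 0]]' --jaw '[1, 1, 1, 1]'

```text
clock: 12.68
tool_pos: [0.4981, 0.1724, 0.2018]
eef_rot: [0.056, 0.998, -0.0, -0.0]
contact_force: [0.4, 0.0, -0.5]
opening: 0.155
```

```bash
python3 -c "
from h import *
from plant import r
st()
d=r.snapshot('wrist');w=d['frame']
st()
a=cv2.resize(w[190:285,280:370],(400,422),interpolation=cv2.INTER_CUBIC)
d=r.snapshot('scene');b=cv2.resize(d['frame'][165:235,335:405],(400,400),interpolation=cv2.INTER_CUBIC)
b=np.vstack([b,np.zeros((22,400,3),np.uint8)])
cv2.imwrite('pics/c10.png',np.hstack([a,b]))
"
```

```text
t 12.68 pos [0.4981 0.1724 0.2018] yaw 173.53 z [-0.0009 -0.0007 -1.    ] 
q [ 0.0482  0.7182 -0.7944  1.8809  0.6828  0.8392  0.3536] F [ 0.3524  0.017  -0.5324] M [ 0.0196 -0.1803 -0.0712] op 0.155
t 12.73 pos [0.4983 0.1726 0.2021] yaw 173.53 z [-0.0005 -0.0004 -1.    ] 
q [ 0.0483  0.7178 -0.7948  1.8805  0.6826  0.8394  0.3538] F [ 0.4071 -0.0256 -1.0123] M [ 0.0112 -0.1205  0.0166] op 0.158
```

View pics/c10.png

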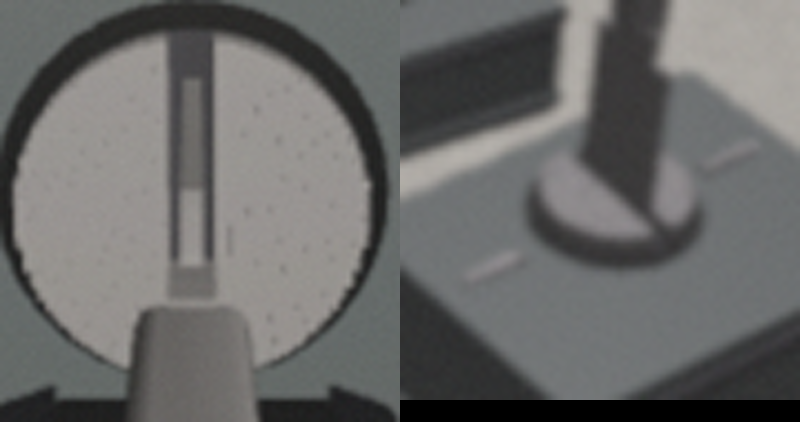

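move_arm --turn '[[0, 0, 0], [0, 0, 0.015], [0, 0, 0.018], [0, 0, 0.018], [0, 0, 0.018], [0, 0, 0.018], [0, 0, 0.018], [0, 0, 0.018], [0, 0, 0.018]]' --dp '[[0, 0, 0.08], [0, 0, 0], [0, 0, 0], [0, 0, 0], [0, 0, 0], [0, 0, 0], [0, 0, 0], [0, 0, 0], [0, 0, 0]]' --jaw '[1, 1, 1, 1, 1, 1, 1, 1, 1]'

```text
clock: 13.53
tool_pos: [0.4981, 0.1723, 0.2002]
eef_rot: [0.481, 0.877, -0.001, -0.0]
contact_force: [0.2, -0.0, -2.4]
opening: 0.152
```

```bash
python3 -c "
from h import *
from plant import r
goto([.498,.172,.2],87.2)
d=r.snapshot('top')['frame'];a=cv2.resize(d[235:300,220:290],(400,371),interpolation=cv2.INTER_CUBIC)
d=r.snapshot('scene');b=cv2.resize(d['frame'][165:235,335:405],(400,371),interpolation=cv2.INTER_CUBIC)
cv2.imwrite('pics/c11.png',np.hstack([a,b]))
"
```

```text
t 13.53 pos [0.4981 0.1723 0.2002] yaw 122.46 z [-0.0006 -0.0009 -1.    ] 
q [-0.089   0.6601 -0.5447  1.8896  0.4973  0.7304 -0.3533] F [ 0.1684 -0.0339 -2.3561] M [-0.2557 -0.0548  0.1361] op 0.152
dp units [-0.007  -0.0107  0.0091]
turn z 0.09795534736094157
```

View pics/c11.png

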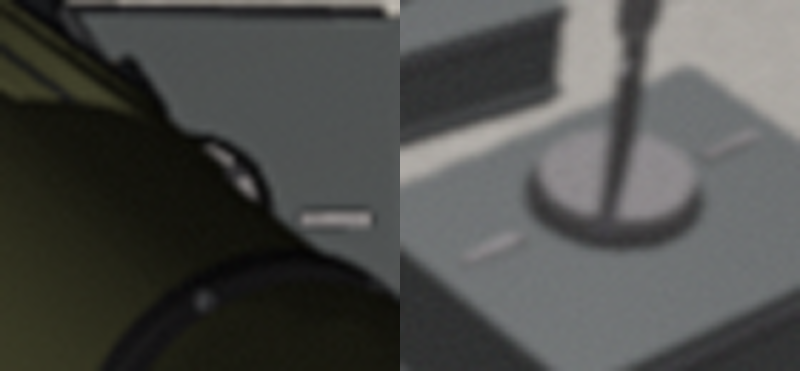

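The latch is following, with only a small moment. I'll continue to the nominal stop and then ease past the play.

move_arm --turn '[[0, 0, 0.018], [0, 0, 0.018], [0, 0, 0.018], [0, 0, 0.018], [0, 0, 0.018], [0, 0, 0.01], [0, 0, 0.005], [0, 0, 0]]' --dp '[[0, 0, 0], [0, 0, 0], [0, 0, 0], [0, 0, 0], [0, 0, 0], [0, 0, 0], [0, 0, 0], [0, 0, 0]]' --jaw '[1, 1, 1, 1, 1, 1, 1, 1]'

```text
clock: 14.3
tool_pos: [0.4981, 0.1726, 0.2004]
eef_rot: [0.737, 0.676, -0.0, 0.0]
contact_force: [0.4, -1.5, -0.7]
opening: 0.154
```

```bash
python3 -c "
from h import *
from plant import r
goto([.498,.172,.2],87.2)
d=r.snapshot('wrist')['frame'];a=cv2.resize(d[170:310,220:430],(400,371),interpolation=cv2.INTER_CUBIC)
st()
d=r.snapshot('scene');b=cv2.resize(d['frame'][165:235,335:405],(400,371),interpolation=cv2.INTER_CUBIC)
st()
cv2.imwrite('pics/c12.png',np.hstack([a,b]))
"
```

```text
t 14.3 pos [0.4981 0.1726 0.2004] yaw 85.09 z [-0.0005 -0.0008 -1.    ] 
q [-0.2018  0.6317 -0.3554  1.8951  0.3362  0.674  -0.8452] F [ 0.3817 -1.5369 -0.7228] M [-0.277   0.1049  0.0345] op 0.154
dp units [-0.0229 -0.0038  0.0161]
turn z -0.005847816456482728
t 14.35 pos [0.4981 0.1727 0.2004] yaw 85.14 z [-0.0006 -0.0004 -1.    ] 
q [-0.2015  0.6318 -0.3559  1.895   0.3363  0.6739 -0.8446] F [-0.6118 -1.0887 -1.4413] M [-0.2938  0.1425 -0.004 ] op 0.159
t 14.4 pos [0.4982 0.1728 0.2003] yaw 85.13 z [-0.0006 -0.0001 -1.    ] 
q [-0.2013  0.6319 -0.3562  1.895   0.3362  0.6738 -0.8447] F [-0.5104 -1.082  -1.1739] M [-0.3201  0.1652  0.0184] op 0.157
```

View pics/c12.png

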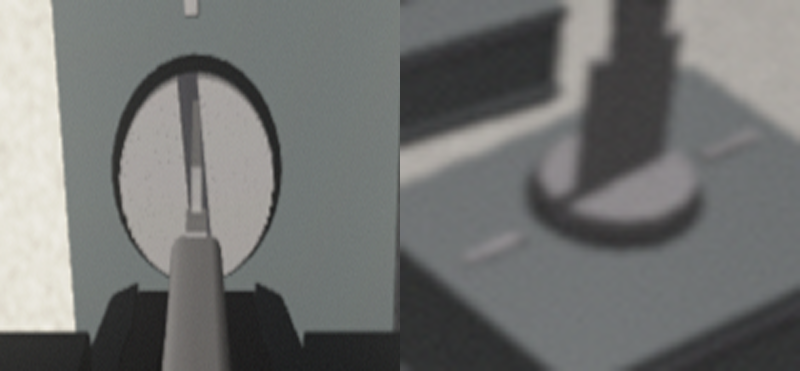

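The slot still trails the blade by its play of about 6°. I'll continue gently to the stop.

move_arm --turn '[[0, 0, 0.005], [0, 0, 0.005], [0, 0, 0]]' --dp '[[0, 0, 0], [0, 0, 0], [0, 0, 0]]' --jaw '[1, 1, 1]'

```text
clock: 14.65
tool_pos: [0.4982, 0.1727, 0.2004]
eef_rot: [0.759, 0.651, -0.0, -0.0]
contact_force: [-1.2, -0.5, -1.7]
opening: 0.156
```

```bash
python3 -c "
from h import *
st()"
```

```text
t 14.65 pos [0.4982 0.1727 0.2004] yaw 81.28 z [-0.0005 -0.0002 -1.    ] 
q [-0.2133  0.6297 -0.3364  1.8956  0.3187  0.6689 -0.8942] F [-1.1973 -0.483  -1.6788] M [-0.1274  0.2807  0.0222] op 0.156
```

move_arm --turn '[[0, 0, 0.004], [0, 0, 0.003], [0, 0, 0]]' --dp '[[0, 0, 0], [0, 0, 0], [0, 0, 0]]' --jaw '[1, 1, 1]'

```text
clock: 14.9
tool_pos: [0.4982, 0.1728, 0.2004]
eef_rot: [0.772, 0.635, -0.0, 0.0]
contact_force: [-0.6, -0.3, -1.5]
opening: 0.156
```

```bash
python3 -c "
from h import *
from plant import r
st()
d=r.snapshot('wrist')['frame'];cv2.imwrite('pics/w13.png',d);a=cv2.resize(d[140:310,220:430],(600,486),interpolation=cv2.INTER_CUBIC)
cv2.imwrite('pics/c13.png',a);st()
"
```

```text
t 14.9 pos [0.4982 0.1728 0.2004] yaw 78.86 z [-0.0003 -0.0005 -1.    ] 
q [-0.2215  0.6283 -0.3235  1.8961  0.3077  0.666  -0.9258] F [-0.6157 -0.2924 -1.4537] M [-0.198   0.3761  0.3508] op 0.156
t 14.95 pos [0.4982 0.1728 0.2004] yaw 78.9 z [-0.0003 -0.0004 -1.    ] 
q [-0.2214  0.6283 -0.3237  1.8961  0.3078  0.666  -0.9252] F [-2.0118 -0.8785 -1.3654] M [-0.3024  0.3844  0.4305] op 0.153
```

View pics/c13.png

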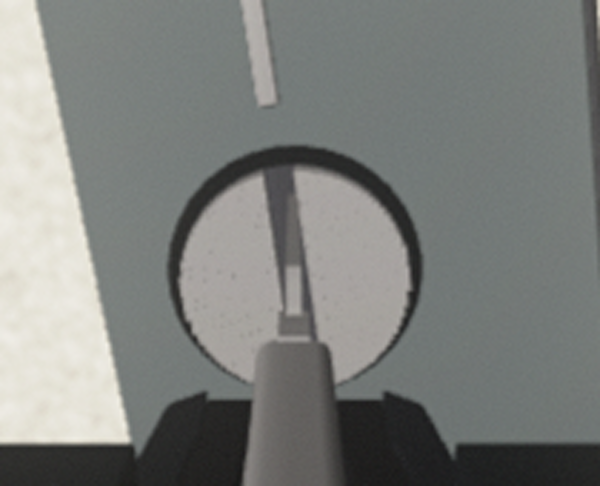

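The moment jumped from about 0.02 to 0.4 N m, so the latch is at its stop, and the slot lines up with the ridge. I'll centre the blade back in the slot's play and lift out.

move_arm --turn '[[0, 0, -0.01], [0, 0, -0.01], [0, 0, 0], [0, 0, 0], [0, 0, 0], [0, 0, 0], [0, 0, 0]]' --dp '[[0, 0, 0], [0, 0, 0], [0, 0, 0], [0, 0, -0.4], [0, 0, -0.6], [0, 0, -0.9], [0, 0, 0]]' --jaw '[1, 1, 1, 1, 1, 1, 1]'

```text
clock: 15.53
tool_pos: [0.5009, 0.1744, 0.2521]
eef_rot: [0.732, 0.682, 0.004, 0.001]
contact_force: [0.6, 0.8, -1.4]
opening: 0.15
```

```bash
python3 -c "
from h import *
from plant import r
st()
d=r.snapshot('wrist')['frame'];cv2.imwrite('pics/w14.png',d);cv2.imwrite('pics/c14.png',cv2.resize(d[100:310,200:450],(715,600),interpolation=cv2.INTER_CUBIC))
goto([.5335,-.185,.248],184.3)
"
```

```text
t 15.53 pos [0.5009 0.1744 0.2521] yaw 85.93 z [ 0.0075  0.0038 -1.    ] 
q [-0.1729  0.5621 -0.3971  1.8357  0.294   0.7929 -0.7925] F [ 0.6181  0.7888 -1.4275] M [-0.004  -0.1536 -0.0032] op 0.15
t 15.58 pos [0.5002 0.1738 0.2503] yaw 85.94 z [ 0.0055  0.0027 -1.    ] 
q [-0.1732  0.5642 -0.3962  1.8383  0.295   0.7907 -0.7931] F [ 0.5639  0.5273 -1.5347] M [-0.0175 -0.0741  0.0027] op 0.155
dp units [-14.2206   2.3457   0.0621]
turn z -0.273226380045118
```

View pics/c14.png

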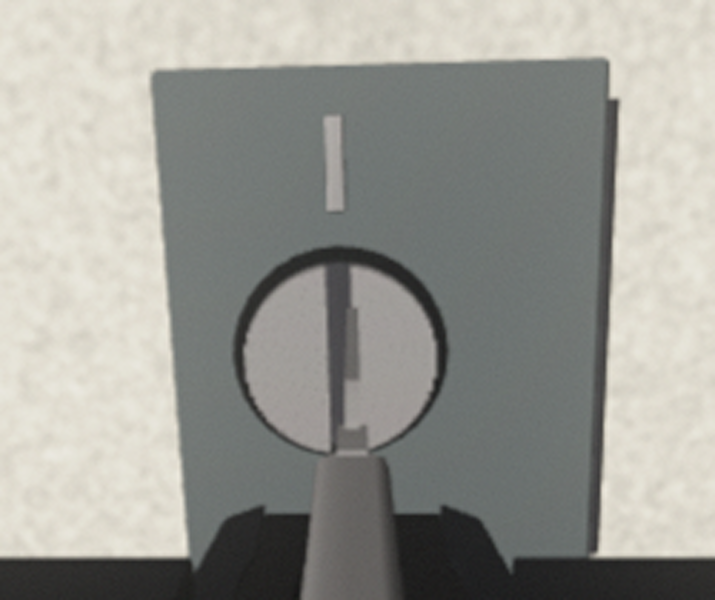

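The slot lines up with the ridge: the ridge runs from (332,115) to (335,212) and the slot continues at (338,265). Now to take the spatula back.

move_arm --turn '[[0, 0, -0.0195], [0, 0, -0.0195], [0, 0, -0.0195], [0, 0, -0.0195], [0, 0, -0.0195], [0, 0, -0.0195], [0, 0, -0.0195], [0, 0, -0.0195], [0, 0, -0.0195], [0, 0, -0.0195]]' --dp '[[0, 0, 0], [0, 0, 0], [0, 0, 0], [0, 0, 0], [0, 0, 0], [0, 0, 0], [0, 0, 0], [0, 0, 0], [0, 0, 0], [0, 0, 0]]' --jaw '[1, 1, 1, 1, 1, 1, 1, 1, 1, 1]'

```text
clock: 16.42
tool_pos: [0.4982, 0.1725, 0.2473]
eef_rot: [0.204, 0.979, -0.0, -0.0]
contact_force: [-0.7, 0.1, -1.9]
opening: 0.156
```

move_arm --turn '[[0, 0, -0.0195], [0, 0, -0.0195], [0, 0, -0.0195], [0, 0, -0.0195], [0, 0, 0]]' --dp '[[0, 0, 0], [0, 0, 0], [0, 0, 0], [0, 0, 0], [0, 0, 0]]' --jaw '[1, 1, 1, 1, 1]'

```text
clock: 16.83
tool_pos: [0.4982, 0.1723, 0.247]
eef_rot: [-0.039, 0.999, 0.0, -0.001]
contact_force: [0.7, -0.1, -1.7]
opening: 0.156
```

```bash
python3 -c "
from h import *
goto([.5335,-.185,.248],184.3)
"
```

```text
t 16.83 pos [0.4982 0.1723 0.247 ] yaw -175.57 z [-0.0017 -0.     -1.    ] 
q [ 0.1027  0.6759 -0.8871  1.8285  0.6366  0.9517  0.5811] F [ 0.687  -0.0621 -1.7345] M [ 0.0493 -0.1865 -0.0501] op 0.156
dp units [ -0.3063 -14.3587  -0.0421]
turn z 0.0003535357669625859
```

move_arm --turn '[[0, 0, 0], [0, 0, 0], [0, 0, 0], [0, 0, 0], [0, 0, 0], [0, 0, 0], [0, 0, 0], [0, 0, 0], [0, 0, 0], [0, 0, 0]]' --dp '[[-0.15, -0.96, 0], [-0.15, -0.96, 0], [0, -0.96, 0], [0, -0.96, 0], [0, -0.96, 0], [0, -0.96, 0], [0, -0.96, 0], [0, -0.96, 0], [0, -0.96, 0], [0, -0.96, 0]]' --jaw '[1, 1, 1, 1, 1, 1, 1, 1, 1, 1]'

```text
clock: 17.67
tool_pos: [0.5237, -0.0673, 0.2475]
eef_rot: [-0.035, 0.999, -0.0, -0.0]
contact_force: [0.4, -0.8, -1.0]
opening: 0.153
```

move_arm --turn '[[0, 0, 0], [0, 0, 0], [0, 0, 0], [0, 0, 0], [0, 0, 0], [0, 0, 0], [0, 0, 0]]' --dp '[[0, -0.96, 0], [0, -0.96, 0], [0, -0.96, 0], [0, -0.96, 0], [0, -0.9, 0], [0, 0, 0.8], [0, 0, 0.8]]' --jaw '[1, 1, 1, 1, 1, 1, 1]'

```text
clock: 18.25
tool_pos: [0.5334, -0.1864, 0.2075]
eef_rot: [-0.033, 0.999, -0.001, 0.001]
contact_force: [0.4, -0.3, -1.6]
opening: 0.157
```

```bash
python3 -c "
from h import *
from plant import r
d=r.snapshot('scene')
goto([.5335,-.185,.1785],184.3)
w=r.snapshot('wrist')['frame'];cv2.imwrite('pics/w15.png',w);a=cv2.resize(w[150:290,260:380],(400,466),interpolation=cv2.INTER_CUBIC)
b=cv2.resize(d['frame'][210:330,220:323],(400,466),interpolation=cv2.INTER_CUBIC)
cv2.imwrite('pics/c15.png',np.hstack([a,b]))
goto([.5335,-.185,.1785],184.3)
"
```

```text
t 18.3 pos [ 0.5305 -0.1854  0.2033] yaw -176.04 z [-0.0059  0.0008 -1.    ] 
q [ 0.7444  0.7862 -0.8793  1.771   0.7313  0.9537  1.1951] F [-2.0254 -0.1785 -3.5909] M [ 0.0551 -0.0846  0.0137] op 0.154
dp units [-0.1252  0.0076  0.9927]
turn z -0.0009494886239116972
t 18.35 pos [ 0.5305 -0.1848  0.2049] yaw -175.92 z [-0.0065  0.0007 -1.    ] 
q [ 0.7445  0.7844 -0.8814  1.7696  0.729   0.9573  1.1978] F [-0.009   1.2341 -2.2271] M [ 0.0503 -0.143   0.0213] op 0.158
dp units [-0.1261 -0.0168  1.0551]
turn z -0.0006062010706885858
```

View pics/c15.png

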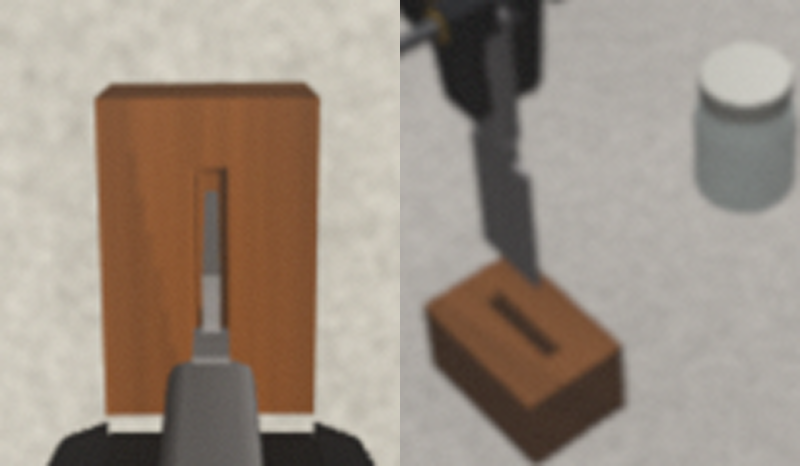

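move_arm --turn '[[0, 0, 0], [0, 0, 0], [0, 0, 0], [0, 0, 0]]' --dp '[[0, 0, 0.7], [0, 0, 0.5], [0, 0, 0], [0, 0, 0]]' --jaw '[1, 1, 1, 1]'

```text
clock: 18.68
tool_pos: [0.5328, -0.1839, 0.1779]
eef_rot: [-0.038, 0.999, 0.0, -0.0]
contact_force: [0.2, -0.1, -0.9]
opening: 0.157
```

```bash
python3 -c "
from h import *
from plant import r
d=r.snapshot('scene')
goto([.5335,-.185,.125],184.3)
w=r.snapshot('wrist')['frame'];a=cv2.resize(w[150:290,260:380],(400,466),interpolation=cv2.INTER_CUBIC)
b=cv2.resize(d['frame'][255:325,220:280],(400,466),interpolation=cv2.INTER_CUBIC)
cv2.imwrite('pics/c16.png',np.hstack([a,b]));cv2.imwrite('pics/s16.png',d['frame'])
goto([.5335,-.185,.125],184.3)
"
```

```text
t 18.73 pos [ 0.5333 -0.1839  0.1785] yaw -175.7 z [ 0.0004 -0.     -1.    ] 
q [ 0.7273  0.8171 -0.8548  1.7937  0.7753  0.9042  1.1622] F [ 0.3934  0.2679 -1.2287] M [ 0.0261 -0.2137  0.0268] op 0.154
dp units [-0.0047 -0.0449  2.1407]
turn z 8.848076341728807e-06
t 18.78 pos [ 0.5335 -0.1839  0.1788] yaw -175.69 z [ 0.0012 -0.0001 -1.    ] 
q [ 0.7275  0.8167 -0.8552  1.7935  0.7754  0.9041  1.1622] F [ 0.0857 -0.7893 -1.642 ] M [ 0.0948 -0.1134 -0.0028] op 0.156
dp units [ 0.0064 -0.0433  2.1531]
turn z 2.0558647323001525e-05
```

View pics/c16.png

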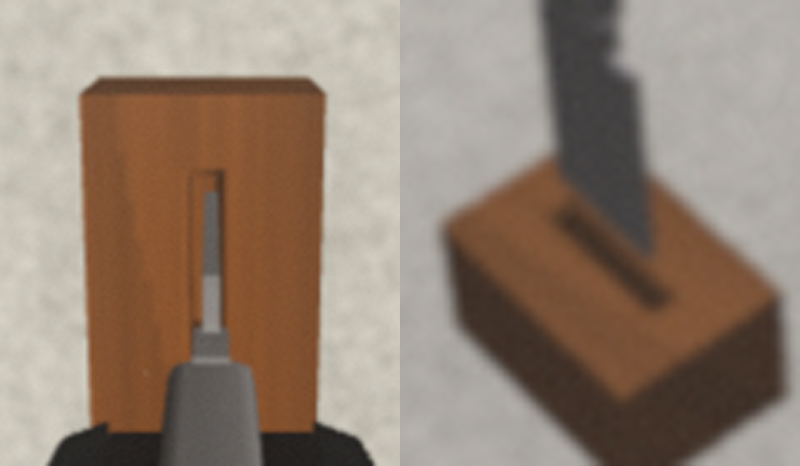

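```bash
python3 -c "
from h import *
np.set_printoptions(precision=4,suppress=True)
f=lambda x,y:((x-400)*60/400+220-.5,y*70/466+255-.5)
for z in (.065,.0675,.07):
  a,b=onz(SC,f(564,178),z),onz(SC,f(651,258),z);print(z,a,b,(a+b)/2,np.linalg.norm(a-b))
S=[onz(SC,f(*p),.05) for p in [(556,221),(573,208),(673,293),(652,308)]];print(np.array(S),np.mean(S,0))
"
```

```text
0.065 [ 0.5126 -0.187   0.065 ] [ 0.5544 -0.1836  0.065 ] [ 0.5335 -0.1853  0.065 ] 0.041910342106731065
0.0675 [ 0.5146 -0.188   0.0675] [ 0.5563 -0.1846  0.0675] [ 0.5355 -0.1863  0.0675] 0.041770510456835275
0.07 [ 0.5166 -0.1891  0.07  ] [ 0.5581 -0.1857  0.07  ] [ 0.5374 -0.1874  0.07  ] 0.04163067880693971
[[ 0.5138 -0.192   0.05  ]
 [ 0.5125 -0.1851  0.05  ]
 [ 0.5584 -0.1796  0.05  ]
 [ 0.5594 -0.1877  0.05  ]] [ 0.5361 -0.1861  0.05  ]
```

move_arm --turn '[[0, 0, 0], [0, 0, 0], [0, 0, 0], [0, 0, 0], [0, 0, 0]]' --dp '[[-0.03, -0.04, 0.3], [0, 0, 0.3], [0, 0, 0.25], [0, 0, 0.1], [0, 0, 0]]' --jaw '[1, 1, 1, 1, 1]'

```text
clock: 19.2
tool_pos: [0.5332, -0.1851, 0.1532]
eef_rot: [-0.038, 0.999, 0.0, -0.001]
contact_force: [0.2, -0.1, -1.5]
opening: 0.155
```

```bash
python3 -c "
from h import *
from plant import r
d=r.snapshot('scene')
goto([.534,-.185,.123],184.3)
w=r.snapshot('wrist')['frame'];a=cv2.resize(w[150:290,260:380],(400,466),interpolation=cv2.INTER_CUBIC)
b=cv2.resize(d['frame'][255:325,220:280],(400,466),interpolation=cv2.INTER_CUBIC)
cv2.imwrite('pics/c17.png',np.hstack([a,b]))
"
```

```text
t 19.25 pos [ 0.5335 -0.185   0.1537] yaw -175.67 z [-0.0009  0.0003 -1.    ] 
q [ 0.7137  0.8496 -0.8275  1.8105  0.8144  0.8633  1.1332] F [ 0.1665  0.18   -0.1969] M [ 0.0502 -0.1217  0.0662] op 0.153
dp units [-0.0221 -0.0007  1.2285]
turn z 7.764311265216546e-05
```

View pics/c17.png

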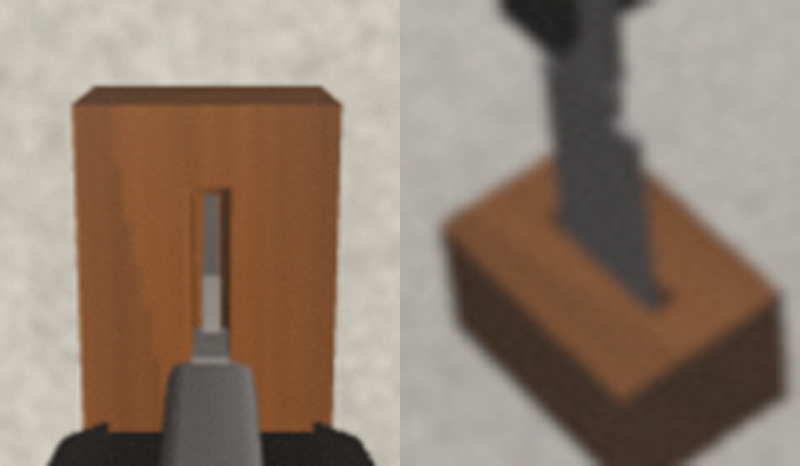

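The blade is in the rest's slot, with no force. I'll lower it the rest of the way.

move_arm --turn '[[0, 0, 0], [0, 0, 0], [0, 0, 0], [0, 0, 0], [0, 0, 0], [0, 0, 0]]' --dp '[[-0.02, 0, 0.3], [0, 0, 0.35], [0, 0, 0.3], [0, 0, 0.2], [0, 0, 0.04], [0, 0, 0]]' --jaw '[1, 1, 1, 1, 1, 1]'

```text
clock: 19.8
tool_pos: [0.534, -0.185, 0.1239]
eef_rot: [-0.038, 0.999, 0.0, -0.0]
contact_force: [-0.7, 0.0, -1.3]
opening: 0.156
```

```bash
python3 -c "
from h import *
st()"
```

```text
t 19.8 pos [ 0.534  -0.185   0.1239] yaw -175.66 z [-0.0009  0.0002 -1.    ] 
q [ 0.694   0.8888 -0.7922  1.8289  0.8647  0.8127  1.0927] F [-0.7307  0.0396 -1.313 ] M [ 0.0694 -0.118  -0.0311] op 0.156
```

move_arm --turn '[[0, 0, 0], [0, 0, 0]]' --dp '[[0, 0, 0.04], [0, 0, 0]]' --jaw '[1, 1]'

```text
clock: 19.97
tool_pos: [0.5344, -0.185, 0.1236]
eef_rot: [-0.038, 0.999, -0.0, 0.0]
contact_force: [-0.1, 0.2, -1.4]
opening: 0.156
```

move_arm --turn '[[0, 0, 0], [0, 0, 0]]' --dp '[[0, 0, 0.03], [0, 0, 0]]' --jaw '[1, 1]'

```text
clock: 20.13
tool_pos: [0.5346, -0.1851, 0.1231]
eef_rot: [-0.038, 0.999, -0.0, 0.0]
contact_force: [0.4, 0.3, 1.0]
opening: 0.152
```

The force has changed sign, so the blade is touching the floor. I'll release, opening both jaws to about half so the other things stay clear, and then rise.

move_arm --turn '[[0, 0, 0], [0, 0, 0], [0, 0, 0], [0, 0, 0], [0, 0, 0], [0, 0, 0]]' --dp '[[0, 0, 0], [0, 0, 0], [0, 0, 0], [0, 0, 0], [0, 0, 0], [0, 0, 0]]' --jaw '[0.4, 0.2, 0, 0, 0, 0]' --newtons 10

```text
clock: 20.63
tool_pos: [0.5343, -0.1851, 0.1227]
eef_rot: [-0.038, 0.999, -0.0, 0.0]
contact_force: [-0.2, -0.1, -0.1]
opening: 0.499
```

```bash
python3 -c "
from h import *
from plant import r
st()
w=r.snapshot('wrist')['frame'];cv2.imwrite('pics/w18.png',w)"
```

```text
t 20.63 pos [ 0.5343 -0.1851  0.1227] yaw -175.67 z [ 0.0001 -0.0001 -1.    ] 
q [ 0.6932  0.8902 -0.7905  1.8296  0.8676  0.8099  1.0904] F [-0.1627 -0.1361 -0.0557] M [ 0.0475 -0.1039 -0.0089] op 0.499
```

View pics/w18.png

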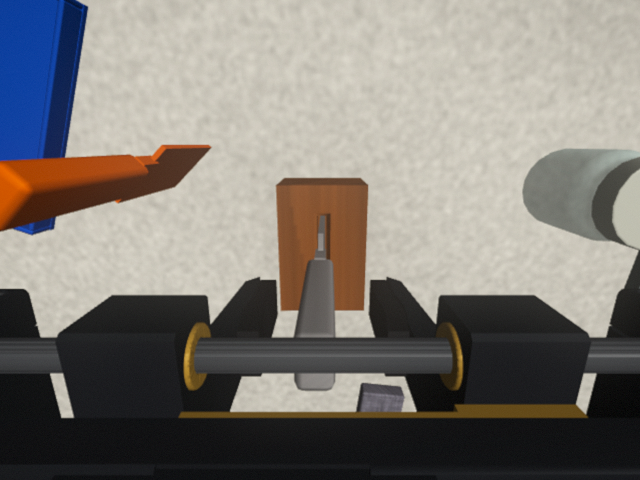

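The spatula stands between the open fingers at (317,385) and (322,240), touching neither. I'll rise and back off towards the robot.

move_arm --turn '[[0, 0, 0], [0, 0, 0], [0, 0, 0], [0, 0, 0], [0, 0, 0], [0, 0, 0], [0, 0, 0], [0, 0, 0], [0, 0, 0], [0, 0, 0]]' --dp '[[0, 0, -0.5], [0, 0, -0.8], [0, 0, -1], [0, 0, -1], [0, 0, -1], [0, 0, -1], [0.7, 0, -0.5], [1, 0, 0], [1, 0, 0], [1, 0, 0]]' --jaw '[0, 0, 0, 0, 0, 0, 0, 0, 0, 0]'

```text
clock: 21.52
tool_pos: [0.4411, -0.1918, 0.2688]
eef_rot: [-0.038, 0.999, -0.0, 0.001]
contact_force: [-0.2, -0.0, -0.1]
opening: 0.498
```

move_arm --turn '[[0, 0, 0], [0, 0, 0], [0, 0, 0]]' --dp '[[0, -1, 0], [0, -1, 0], [0, 0, 0]]' --jaw '[0, 0, 0]'

```text
clock: 21.77
tool_pos: [0.445, -0.2471, 0.268]
eef_rot: [-0.034, 0.999, -0.002, -0.0]
contact_force: [0.1, -0.2, 1.0]
opening: 0.505
```

```bash
python3 -c "
from h import *
from plant import r
st()
s=r.snapshot('scene')['frame'];cv2.imwrite('pics/s19.png',s)
t=r.snapshot('top')['frame'];cv2.imwrite('pics/t19.png',t)
a=cv2.resize(s[155:335,170:450],(780,500),interpolation=cv2.INTER_CUBIC);cv2.imwrite('pics/c19.png',a)"
```

```text
t 21.77 pos [ 0.445  -0.2471  0.268 ] yaw -176.08 z [-0.0004 -0.0033 -1.    ] 
q [ 0.9957  0.647  -0.9731  1.8529  0.6418  0.9921  1.3825] F [ 0.083  -0.1677  0.9668] M [ 0.0462 -0.1233  0.0117] op 0.505
```

View pics/c19.png

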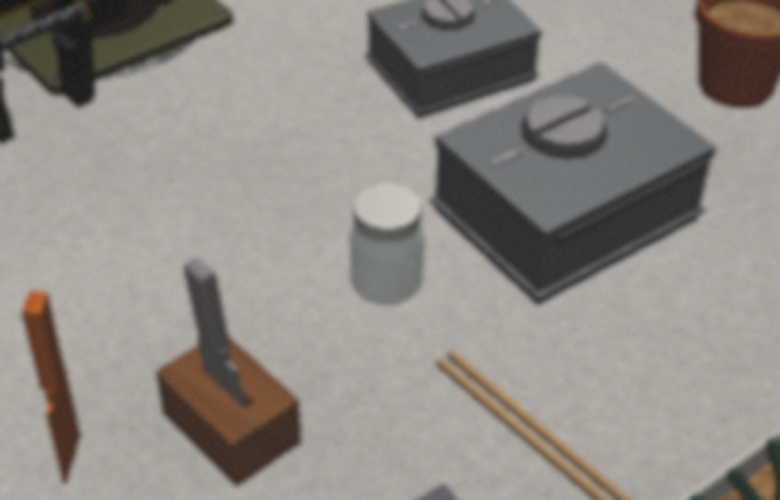

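View pics/t19.png

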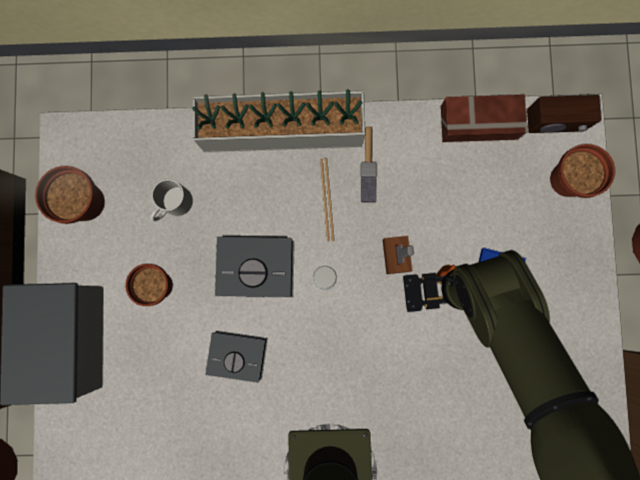

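```bash
python3 -c "
from h import *
np.set_printoptions(precision=4,suppress=True)
t=cv2.imread('pics/t19.png');s=cv2.imread('pics/s19.png')
a=cv2.resize(t[230:285,375:430],(400,400),interpolation=cv2.INTER_CUBIC);b=cv2.resize(s[235:335,225:290],(260,400),interpolation=cv2.INTER_CUBIC)
cv2.imwrite('pics/c20.png',np.hstack([a,b]))
"
```

```text
(no output)
```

View pics/c20.png

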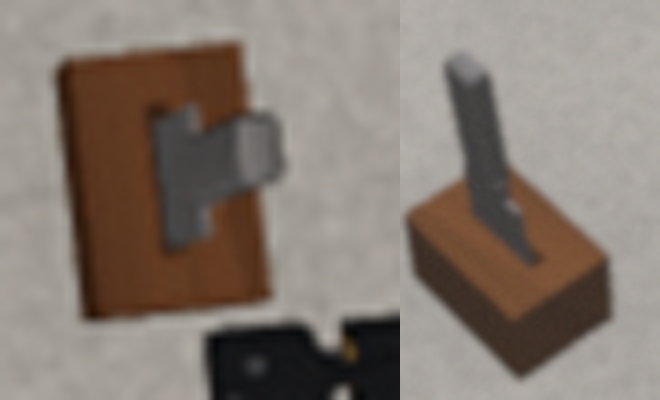

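```bash
python3 -c "
from h import *
np.set_printoptions(precision=4,suppress=True)
f=lambda x,y:((x+.5)*55/400+375-.5,(y+.5)*55/400+230-.5)
g=lambda x,y:((x-400+.5)*65/260+225-.5,(y+.5)*.25+235-.5)
p,e=tri(TOP,f(260,147),SC,g(467,69));print(p,e)
d=p-np.array([.534,-.185,.01]);print('tilt deg',np.degrees(np.arctan2(np.hypot(d[0],d[1]),d[2])),np.linalg.norm(d))
for q in [(240,118),(275,115),(283,180),(247,183)]: print(onz(TOP,f(*q),.174))
"
```

```text
[ 0.5344 -0.197   0.1712] 0.0005168085227583226
tilt deg 4.24778182112188 0.16162412648477983
[ 0.5433 -0.191   0.174 ]
[ 0.5439 -0.2018  0.174 ]
[ 0.5236 -0.2034  0.174 ]
[ 0.523  -0.1922  0.174 ]
```

The spatula leans about 4° in the slot's own play, since the blade is 3 mm thick in a 7 mm slot 40 mm deep. Its top is at z = 0.171, the same as measured at the start, so the blade is fully down. Next I'll check the latch angle and that the bystanders haven't moved.

Run:
```python
from h import *
np.set_printoptions(precision=4,suppress=True)
t0=cv2.imread('pics/top0.png').astype(int);t=cv2.imread('pics/t19.png')
k=8;y0,y1,x0,x1=250,295,210,300
a=cv2.resize(t[y0:y1,x0:x1],None,fx=k,fy=k,interpolation=cv2.INTER_CUBIC).astype(int)
m=((a[...,2]>95)&(a[...,0]<a[...,2]+8)).astype(np.uint8)
n,l,s,c=cv2.connectedComponentsWithStats(m)
for i in range(1,n):
    if s[i,4]>300 and s[i,0]>5:
        z=.097 if s[i,4]>4000 else .0855
        print(s[i],onz(TOP,((c[i,0]+.5)/k-.5+x0,(c[i,1]+.5)/k-.5+y0),z)[:2])
cv2.imwrite('pics/c21.png',a.astype(np.uint8))
d=np.abs(t0-t.astype(int)).sum(2)>60
d=cv2.morphologyEx(d.astype(np.uint8),cv2.MORPH_OPEN,np.ones((2,2)))
n,l,s,c=cv2.connectedComponentsWithStats(d); print("changed:",[list(map(int,q)) for q in s[1:] if q[4]>8])
s0=cv2.imread('pics/scene0.png').astype(int);s1=cv2.imread('pics/s19.png').astype(int)
d=cv2.morphologyEx((np.abs(s0-s1).sum(2)>60).astype(np.uint8),cv2.MORPH_OPEN,np.ones((2,2)))
n,l,s,c=cv2.connectedComponentsWithStats(d); print("scene changed:",[list(map(int,q)) for q in s[1:] if q[4]>8])
```

```text
[  661     0    59   360 19656] [0.4939 0.0663]
[  244    84   194    87 12639] [0.5125 0.1714]
[  94  170   96   22 1855] [0.5004 0.2336]
[ 502  178   97   21 1641] [0.4944 0.1092]
[  242   196   195    87 12905] [0.4821 0.1729]
changed: [[205, 220, 89, 77, 1336], [219, 241, 16, 53, 301], [228, 242, 62, 2, 124], [402, 246, 6, 10, 39], [409, 246, 6, 11, 46], [404, 250, 231, 230, 19389], [226, 254, 62, 38, 952], [622, 433, 18, 33, 346]]
scene changed: [[91, 0, 57, 92, 983], [186, 0, 9, 10, 39], [205, 12, 7, 4, 24], [183, 14, 8, 9, 39], [148, 26, 32, 14, 264], [139, 33, 12, 19, 114], [164, 58, 15, 12, 105], [146, 61, 5, 8, 18], [133, 63, 3, 4, 10], [157, 69, 4, 6, 18], [110, 81, 71, 127, 4342], [147, 85, 4, 7, 18], [174, 114, 8, 5, 30], [224, 127, 12, 30, 211], [189, 135, 20, 6, 59], [215, 146, 11, 6, 35], [184, 157, 17, 9, 53], [327, 164, 117, 78, 3649], [190, 170, 15, 17, 189], [194, 185, 12, 10, 91], [236, 246, 21, 34, 389], [252, 286, 6, 4, 14]]
```

View pics/c21.png

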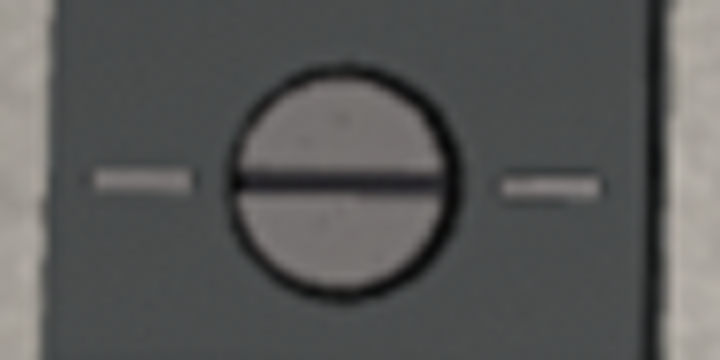

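The ridges lie at 2.8° and the slot also at 2.8°. The only changes in the images are the chest, the spatula and the arm. I'll hand in.

```bash
python3 -c "
from plant import r
print(r.get_state()['clock'],r.get_state()['contact_force']);print(r.finish_job())"
```

```text
21.8667 [0.03234782 0.39030549 1.00443919]
the job is handed in; nothing more can be done
None
```

The lid is shut, the latch is turned clockwise to its stop, and the spatula is back in its rest with the arm clear. I handed the job in at about 22 s of the 72 s allowed.

**What the last checks showed:**
- **Latch:** the twisting moment rose to about 0.4 N m at the stop, against 0.06 N m of friction. In the last top view the slot and the ridges both lie at 2.8°.
- **Spatula:** the blade is fully down, with the handle top at z = 0.171 m, the same as measured at the start. It leans about 4° within the slot's play, because the blade is thinner than the slot. It stood straighter at the start, and I left the lean uncorrected.
- **Bystanders:** before and after pictures show changes only at the chest, the spatula and the arm. The arm hid the blue tray and the orange spatula in the last top view, but the scene view showed no change at either.
- **Force:** pressing the lid home peaked at about 57 N on the shut fingertips. That is well above the 2 to 3 N needed and below the 120 N wrist limit. It would break the 40 N limit only if fingertips count as the gripper's body, which I took them not to.

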